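# Check a batch of lithium cells in the vee test jig

### The job

Check this batch of lithium cells: draw the test jig's contact bar fully back, lay every cell in a vee bay of its own with its button (+) end toward the spring contacts at the rear, and let go so that they settle, then slide the contact bar fully home against them. Start the test by pressing the wide start key with the fingertips until you feel it resist firmly, without mashing it and without pressing the two small keys. Then draw the bar fully back again, only after that move all the cells into the black tray, lying down, and leave the other things on the bench where they are.

Things in the scene. Friction and masses are not known exactly. Their poses are not given: they have to be found in the camera images.
- test_jig: fixed cell test jig, grey base 160 x 250 mm, 14 mm high; origin on the worktop under the middle bay; x from its front (contact bar) to its rear (spring contacts), y left, z up; turned up to 0.2 rad. Three vee bays run along x at y = +50, 0, -50 mm. Black contact block at the rear, x 43 to 55 mm, 50 mm high. Keypad housing at the right, y -96 to -150 mm, x -93 to 49, top z 36 mm
- bay_1 (a point): left bay (jig y +50 mm): where the middle of a cell laid in it goes (jig x -5, axis at z 37 mm over the worktop; middles from x -13 to -2 mm do). A bay is two bent-sheet 90 degree vees, 7 mm wide, at jig x -24 and +16 mm; the 33 mm between them are free for fingers down to the base at z 14 mm
- bay_2 (a point): the same point of the middle bay (jig y 0). Vee bottoms are at z 24 mm, vee rims at z 41 mm, 17 mm either side of the bay's middle; a round cell let go in a vee rolls to its middle
- bay_3 (a point): the same point of the right bay (jig y -50 mm). Behind each bay is a sprung brass contact, 9 mm thick, face at jig x +30.5 mm at rest, which yields up to 5 mm at 0.4 N/mm
- contact_bar (a joint): sliding bar across the jig's front with a fixed brass contact per bay: 0 m = drawn fully back (to the front; bays open, contact faces at jig x -50 mm), 0.018 m = fully home (to the rear; it pushes every cell's plain end to jig x -32 mm, against the sprung contacts). Hard stops at both ends; about 5 N of friction; stays where left; starts anywhere
- bar_knob (a point): on the axis of the bar's upright black knob, 20 mm diameter, z 51 to 75 mm over the worktop, this point at z 65 mm; at jig x -73 mm when drawn back, -55 mm when home, y 0. Pinch it from above and move it along the jig's x. Guide rods of the bar at jig y +-85 mm, their posts 43 mm high
- start_key: wide grey membrane key, 26 mm (jig x) x 40 mm (jig y), at the front of the keypad; origin at the centre of its top, z 38.5 mm, jig x -73, y -123 mm. It gives 1 mm at most (4 N/mm, then solid); registers when the fingertips press it straight down with more than 5 N for 0.2 s; over 45 N crushes it
- small_key_1: left small round key, 15 mm diameter, 51 mm behind the start key; origin at the centre of its top, z 38.5 mm; not to be pressed
- small_key_2: right small round key, 24 mm to the right of the left one; not to be pressed
- cell_1: round lithium cell, dull blue-grey sleeve, 18.4 mm diameter, 65 mm long, about 46 g; origin at the middle of its axis (9.2 mm above what it lies on); its x axis points to the button (+) end: 4 mm white ring, small steel button (the other end: plain steel disc). Starts left of the jig on a soft grey mat, 3 mm thick, button end away from the robot within 45 degrees; can roll. Two or three of the four are present
- cell_2: round lithium cell, dull blue-grey sleeve, 18.4 mm diameter, 65 mm long, about 46 g; origin at the middle of its axis (9.2 mm above what it lies on); its x axis points to the button (+) end: 4 mm white ring, small steel button (the other end: plain steel disc). Starts left of the jig on a soft grey mat, 3 mm thick, button end away from the robot within 45 degrees; can roll. Two or three of the four are present
- cell_3: round lithium cell, dull blue-grey sleeve, 18.4 mm diameter, 65 mm long, about 46 g; origin at the middle of its axis (9.2 mm above what it lies on); its x axis points to the button (+) end: 4 mm white ring, small steel button (the other end: plain steel disc). Starts left of the jig on a soft grey mat, 3 mm thick, button end away from the robot within 45 degrees; can roll. Two or three of the four are present
- cell_4: round lithium cell, dull blue-grey sleeve, 18.4 mm diameter, 65 mm long, about 46 g; origin at the middle of its axis (9.2 mm above what it lies on); its x axis points to the button (+) end: 4 mm white ring, small steel button (the other end: plain steel disc). Starts left of the jig on a soft grey mat, 3 mm thick, button end away from the robot within 45 degrees; can roll. Two or three of the four are present
- cell_1_button (a point): centre of the button (+) end of cell_1, 32.5 mm from its middle
- cell_2_button (a point): centre of the button (+) end of cell_2, 32.5 mm from its middle
- cell_3_button (a point): centre of the button (+) end of cell_3, 32.5 mm from its middle
- cell_4_button (a point): centre of the button (+) end of cell_4, 32.5 mm from its middle
- cell_tray: black open tray for checked cells, 170 mm (its x) x 115 mm (its y), 22 mm high, walls and floor 3 mm thick, standing loose, 0.5 kg; origin at the centre of its underside
- meter: yellow and black hand multimeter, 146 x 76 x 45 mm; a bystander, to be left where it is; origin at the centre of its underside
- reel: blue reel of solder wire, 76 x 68 x 34 mm; a bystander, to be left where it is; origin at the centre of its underside
- tin: round flux tin, 45 mm across, 22 mm high; a bystander, to be left where it is; origin at the centre of its underside
- tub: pale round plastic tub, 65 mm across, 47 mm high; a bystander, to be left where it is; origin at the centre of its underside

How it is judged:
On the way, in this order (a step that is already met when the one before it is completed fails the run):
1. every cell lies settled in a vee bay, button end to the rear, released, with the contact bar drawn fully back (x of cell_1_button in the frame of test_jig between 0.016 and 0.0345 m and y of cell_1 in the frame of test_jig between -0.055 and 0.055 m and z of cell_1 in the frame of test_jig between 0.033 and 0.0405 m and angle between the x axis of each of cell_1, cell_2, cell_3, cell_4 and the x axis of test_jig, either way round below 0.1 rad and x of cell_2_button in the frame of test_jig between 0.016 and 0.0345 m and y of cell_2 in the frame of test_jig between -0.055 and 0.055 m and z of cell_2 in the frame of test_jig between 0.033 and 0.0405 m and x of cell_3_button in the frame of test_jig between 0.016 and 0.0345 m and y of cell_3 in the frame of test_jig between -0.055 and 0.055 m and z of cell_3 in the frame of test_jig between 0.033 and 0.0405 m and x of cell_4_button in the frame of test_jig between 0.016 and 0.0345 m and y of cell_4 in the frame of test_jig between -0.055 and 0.055 m and z of cell_4 in the frame of test_jig between 0.033 and 0.0405 m and value of joint contact_bar below 0.004 m and contact force between the fingers and cell_1 below 0.2 N and contact force between the fingers and cell_2 below 0.2 N and contact force between the fingers and cell_3 below 0.2 N and contact force between the fingers and cell_4 below 0.2 N), for 0.3 s.
2. the contact bar is fully home with every cell in its bay, pressed against the spring contacts (x of cell_1_button in the frame of test_jig between 0.0285 and 0.0365 m and y of cell_1 in the frame of test_jig between -0.055 and 0.055 m and z of cell_1 in the frame of test_jig between 0.033 and 0.0405 m and angle between the x axis of each of cell_1, cell_2, cell_3, cell_4 and the x axis of test_jig, either way round below 0.1 rad and x of cell_2_button in the frame of test_jig between 0.0285 and 0.0365 m and y of cell_2 in the frame of test_jig between -0.055 and 0.055 m and z of cell_2 in the frame of test_jig between 0.033 and 0.0405 m and x of cell_3_button in the frame of test_jig between 0.0285 and 0.0365 m and y of cell_3 in the frame of test_jig between -0.055 and 0.055 m and z of cell_3 in the frame of test_jig between 0.033 and 0.0405 m and x of cell_4_button in the frame of test_jig between 0.0285 and 0.0365 m and y of cell_4 in the frame of test_jig between -0.055 and 0.055 m and z of cell_4 in the frame of test_jig between 0.033 and 0.0405 m and value of joint contact_bar above 0.015 m), for 0.2 s.
3. the start key is pressed by the fingertips with more than 5 N for 0.2 s, the bar home and the cells in their bays (all of step 2 and contact force between the fingers and start_key above 5 N), for 0.2 s.
4. the contact bar is drawn fully back before any cell goes to the tray (value of joint contact_bar below 0.004 m and horizontal distance between each of cell_1, cell_2, cell_3, cell_4 and cell_tray above 0.1 m), for 0.2 s.
At the end, for the whole second after the job is handed in: Every cell lies in the black tray, within its walls, resting on its floor (middle less than 17 mm above the tray's underside), lying within about 12 degrees of level, at rest and released; the contact bar is within 5 mm of fully back (x of cell_1 in the frame of cell_tray between -0.08 and 0.08 m and y of cell_1 in the frame of cell_tray between -0.053 and 0.053 m and z of each of cell_1, cell_2, cell_3, cell_4 in the frame of cell_tray below 0.017 m and angle between cell_1's own x axis and vertical between 1.35 and 1.79 rad and linear speed of each of cell_1, cell_2, cell_3, cell_4 below 0.02 m/s and x of cell_2 in the frame of cell_tray between -0.08 and 0.08 m and y of cell_2 in the frame of cell_tray between -0.053 and 0.053 m and angle between cell_2's own x axis and vertical between 1.35 and 1.79 rad and x of cell_3 in the frame of cell_tray between -0.08 and 0.08 m and y of cell_3 in the frame of cell_tray between -0.053 and 0.053 m and angle between cell_3's own x axis and vertical between 1.35 and 1.79 rad and x of cell_4 in the frame of cell_tray between -0.08 and 0.08 m and y of cell_4 in the frame of cell_tray between -0.053 and 0.053 m and angle between cell_4's own x axis and vertical between 1.35 and 1.79 rad and value of joint contact_bar below 0.005 m); the robot touches nothing.
It fails at once if the start key is pressed with more than 45 N (contact force between the fingers and start_key above 45 N).
It fails at once if a small key is pressed by the robot with more than 4 N (contact force between the fingers and small_key_1 above 4 N or contact force between the fingers and small_key_2 above 4 N).
It fails at once if the meter, reel, tin or tub is moved more than 5 cm (distance of any of meter, reel, tin, tub from where it was at the start of the episode above 0.05 m).
Of cell_1, cell_2, cell_3, cell_4 only 2 to 3 are there at a start; the rules pass over those that are not, and their reading is None.
At some moment in a run one of cell_tray may be knocked a few centimetres aside while the robot is not near it.
Once in a run the grip may slacken for a moment while it holds something.
It also fails if it takes over 210 s, if anything falls off the work surface, if the arm or the gripper's body presses on something with over 40 N, if the wrist force passes 120 N, or if a joint passes its speed limit or range.

### The arm

A 7-joint arm with a two-finger parallel gripper is mounted at the origin on a cart in front of the work surface, level with it; the furniture and walls round the work are solid. World frame = base frame: x ahead of the robot, y to its left, z up, the work surface at z = 0. Lengths are in m, angles in rad, forces in N, time in s.
With the tool pointing down it reaches from about 0.4 to 0.85 m from the base axis. Payload 4.5 kg.
Tool frame: the origin (TCP) lies at the very end of the fingers, on their centre line; the grasp point (between the pads) lies 19 mm behind it; z points along the fingers, y is the line along which they close (so a half turn about z gives the same grasp; the last joint's range is limited). The gripper opens to 88 mm and grips with 3 to 60 N. Pads are 18 mm wide; open, the fingers measure 123 mm over their backs; the gripper's body (75 mm by 187 mm) begins 45 mm behind the grasp point.
Start: joints at [-1.236, 0.689, -0.195, 1.565, 0.157, 0.902, -0.215], TCP at [0.185, 0.597, 0.239] pointing down, gripper open.
Joint ranges: [-3.01, 3.01], [-0.46, 2.08], [-1.47, 1.51], [0.13, 2.56], [-1, 4.14], [0.04, 2.09], [-2.66, 2.66]. Speed limits (rad/s): [2.57, 2.57, 3.14, 3.14, 3.14, 3.14, 3.14].

### API

Orientations are given as a unit quaternion [x, y, z, w].
In Python, from plant import r gives the robot as it stands. The module is installed in compiled form; this text tells all that it offers.
- The arm moves only by the tool step_arm, never from a script. Its argument "increments" is a list of rows, each a list of 2 entries, a list of its own where there are three numbers: the shift along the world's x, y, z in cm, then the turn, a rotation vector about the world's x, y, z in degrees. A call has exactly 10 rows; each row shifts and turns the commanded pose from where the row before left it; what a row does not reach is not made up. A row lasts 1/10 s, in which the tool goes at most 50 mm and 8.59 degrees, less where a joint would pass 70% of its speed; a pose out of reach is approached as far as the arm can. A call is refused whole if a number of a shift passes 5 or a number of a turn 8.59, either way. A call with a gripper value outside its range is refused whole. "fingers" is the opening, from 0 (shut) to 1 (fully open), set as the call begins (left out, the last holds). The fingers move at their own pace and stop on an object; "grip_force" is the grip in N (left out, the last holds). Time passes only in rows, so rows that do not move let the fingers close, or fill a call up. It gives the time, the measured TCP pose, the force, the opening and the grip force at its end, in the units of the state.
- r.get_state(): the state, without advancing time (a new reading comes with each control period).
- r.snapshot(name): name is "side" or "top" or "wrist"; returns (picture, depth): 384x512x3 uint8, red, green, blue; 384x512 float32, m along the optical axis (not along the pixel's ray), 0 where there is no reading.
- r.calibration(name): a dict with "fov_y" (degrees; the focal length in pixels is half the picture's height over the tangent of half this angle, whatever the lens; pixels are square), "cx", "cy" (the principal point, pixels), "k1" (the pictures are not rectified: a ray, as slopes to the right and down, at radius r is drawn at 1 + k1 r^2 times it, then the intrinsics apply), "R" (3x3) and "t" (3): a world point X has camera coordinates R X + t. Camera axes: x right, y down, z forward; pixel columns grow to the right and rows downward; lengths in m; the calibration is good to about 2 mm. A picture is of the moment at which its call begins: read the wrist's pose just before it. calibration takes no time and is no camera call; for the wrist camera it gives the pose at the moment of the call.
- r.finish_job(): hands the job in; it is judged then, once.
The state is a dict: "clock": time; "q": joint angles; "qd": joint speeds; "joint_torque": joint torques, N m; "tool_pos": TCP position; "eef_rot": TCP orientation; "contact_force": force on the tool from outside, world axes, zero at the start; "moment": the same for the moment, N m; "opening": opening from 0.0 (shut) to 1.0 (fully open); "finger_force": force on a finger pad.
Only numpy, scipy, OpenCV 4.12 (cv2) and the standard library are available. Lean on these libraries where they do the work, as an engineer would, in place of code of your own. Each camera call takes 0.05 s, during which the arm holds its last target. There are 200 camera calls.

## Working session

There is one attempt and no reset: what is moved stays moved. The work goes in short steps, Python scripts to look and compute and a tool call to move; the robot and the scene stay as the last step left them, time stands still between calls to the robot, and variables do not carry over. Pictures are saved under pics/ and viewed, at most 14 in all, crops included, and the job is handed in when it is done.

Besides the shell and the picture viewer there is one more tool, called after "Emit:" by a JSON object that holds its "op" and its "data", one argument or row to a line. step_arm: Moves the arm, as the interface text tells. Its arguments: {"type":"object","properties":{"increments":{"type":"array","items":{"type":"array"}},"fingers":{"type":"number"},"grip_force":{"type":"number"}},"required":["increments"]}

```bash
mkdir -p pics; cat > h.py <<'E'
import numpy as np, cv2
from plant import r
def snap(n,tag):
    c=r.calibration(n); p,d=r.snapshot(n); np.savez(f'pics/{tag}.npz',p=p,d=d,**{k:np.array(v) for k,v in c.items()})
    cv2.imwrite(f'pics/{tag}.png',p[:,:,::-1]); return p,d,c
def load(tag): 
    z=np.load(f'pics/{tag}.npz'); return z['p'],z['d'],z
def ray(c,u,v):
    f=192/np.tan(np.radians(float(c['fov_y']))/2)
    x=(u-c['cx'])/f; y=(v-c['cy'])/f; k=float(c['k1']); a,b=x,y
    for _ in range(10):
        s=1+k*(a*a+b*b); a,b=x/s,y/s
    return np.array([a,b,1.])
def onz(c,u,v,z):
    R=np.array(c['R']);t=np.array(c['t']); o=-R.T@t; d=R.T@ray(c,u,v); return o+d*(z-o[2])/d[2]
def dep(c,d,u,v):
    R=np.array(c['R']);t=np.array(c['t']); return R.T@(ray(c,u,v)*float(d[int(round(v)),int(round(u))])-t)
def proj(c,X):
    f=192/np.tan(np.radians(float(c['fov_y']))/2); p=np.array(c['R'])@X+np.array(c['t']); a,b=p[:2]/p[2]; s=1+float(c['k1'])*(a*a+b*b)
    return np.array([a*s*f+c['cx'],b*s*f+c['cy']])
def crop(tag,u0,v0,w,hh,k,out):
    p=load(tag)[0][v0:v0+hh,u0:u0+w,::-1]; cv2.imwrite(f'pics/{out}.png',cv2.resize(p,None,fx=k,fy=k,interpolation=cv2.INTER_CUBIC))
E
python3 - <<'E'
from h import *
print(r.get_state())
for n in('top','side'): 
    p,d,c=snap(n,n+'0'); print(n,c)
crop('top0',0,0,512,384,1.5625,'top0b')
E
```

```text
{'clock': 0.0, 'q': array([-1.23623174,  0.6899769 , -0.19451661,  1.56632569,  0.15731256,
        0.90249106, -0.21513739]), 'qd': array([-0.00016208, -0.00248219, -0.00031804,  0.00126718, -0.00240193,
        0.00284806,  0.00055071]), 'joint_torque': array([-2.40352820e-04, -5.27568233e+01, -1.26753587e+00, -1.53427863e+01,
       -5.27887791e-02,  6.57518831e-03,  1.75210589e-04]), 'tool_pos': array([0.18502102, 0.59633588, 0.23791941]), 'eef_rot': array([ 1.49789077e-01,  9.88717561e-01, -9.01518721e-04, -6.66046859e-05]), 'contact_force': array([ 0.12372636, -0.59445067, -0.04133975]), 'moment': array([-0.02513968, -0.02048944, -0.03222513]), 'finger_force': 0.0, 'opening': 0.9995422693410418}
top {'fov_y': 48.717784702928896, 'cx': 254.64088408006188, 'cy': 190.39405703194544, 'k1': -0.16084538589098546, 'R': array([[ 0.05855628, -0.99827593,  0.0040414 ],
       [-0.96949004, -0.05783215, -0.23821104],
       [ 0.23803407,  0.01003066, -0.97120501]]), 't': array([-0.02558587,  0.5956418 ,  1.36535138])}
side {'fov_y': 51.509154558108, 'cx': 254.11410329221337, 'cy': 189.86738375823427, 'k1': -0.025685221948736115, 'R': array([[ 0.97418524, -0.22568965,  0.00522409],
       [-0.0887371 , -0.40410524, -0.91039809],
       [ 0.20757851,  0.88643282, -0.4137004 ]]), 't': array([-0.57224804,  0.13991338,  1.03080347])}
```

View pics/top0b.png

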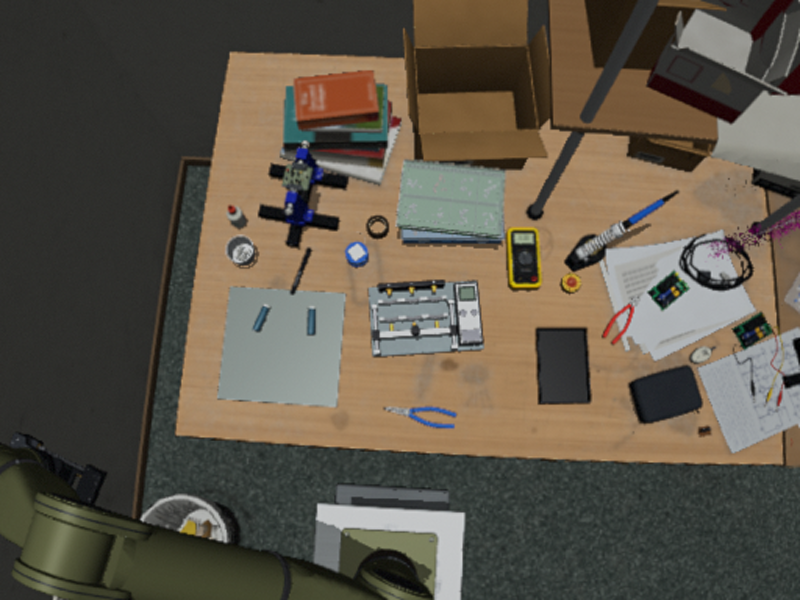

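View pics/side0.png

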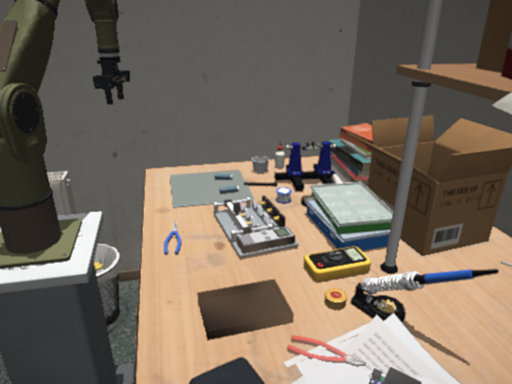

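The top view shows two cells on the mat at about (261,318) and (311,321) in the enlarged picture. The jig is at about (425,318), the tray at about (563,365) and the meter at (523,258).

```bash
python3 - <<'E'
from h import *
p,d,c=load('top0')
for n,u,v,z in [('c1',261,318,.012),('c2',311,321,.012),('knob',415,331,.075),('jigFL',373,354,.014),('jigFR',481,348,.014),('jigRL',369,284,.014),('jigRR',478,281,.014),('tray',563,365,.02),('trayTL',538,328,.022),('trayTR',587,328,.022),('trayBL',538,402,.022),('trayBR',590,403,.022),('mataTL',230,288,.003),('tin',357,254,.02)]:
    print(n,onz(c,u/1.5625,v/1.5625,z).round(3),dep(c,d,u/1.5625,v/1.5625).round(3))
w=r.calibration('wrist');s=r.get_state()
from scipy.spatial.transform import Rotation as Ro
R=Ro.from_quat(s['eef_rot']).as_matrix(); cam=-w['R'].T@w['t']
print('cam in tool',R.T@(cam-s['tool_pos']), (R.T@w['R'].T).round(3),w['fov_y'])
E
```

```text
c1 [0.545 0.316 0.012] [0.542 0.313 0.026]
c2 [0.545 0.202 0.012] [0.544 0.201 0.018]
knob [ 0.524 -0.031  0.075] [ 0.524 -0.031  0.073]
jigFL [0.478 0.058 0.014] [0.479 0.058 0.013]
jigFR [ 0.506 -0.181  0.014] [ 0.507 -0.182  0.009]
jigRL [0.638 0.078 0.014] [0.64  0.078 0.004]
jigRR [ 0.66  -0.17   0.014] [ 0.665 -0.172 -0.004]
tray [ 0.476 -0.365  0.02 ] [ 0.479 -0.369  0.006]
trayTL [ 0.557 -0.307  0.022] [ 0.557 -0.308  0.021]
trayTR [ 0.563 -0.42   0.022] [ 0.569 -0.428 -0.007]
trayBL [ 0.391 -0.31   0.022] [ 0.393 -0.314  0.002]
trayBR [ 0.395 -0.427  0.022] [ 0.397 -0.433 -0.001]
mataTL [0.612 0.398 0.003] [0.613 0.399 0.001]
tin [0.706 0.11  0.02 ] [0.7   0.108 0.037]
cam in tool [ 0.06800855  0.00132805 -0.14493943] [[-0.001 -0.965 -0.262]
 [ 1.    -0.001 -0.   ]
 [-0.    -0.262  0.965]] 61.464799141648086
```

Emit:
{"op": "step_arm", "data": {
  "increments": [
    [[3.1, -3.3, 0.6], [0, 0, 1.7]],
    [[3.1, -3.3, 0.6], [0, 0, 1.7]],
    [[3.1, -3.3, 0.6], [0, 0, 1.7]],
    [[3.1, -3.3, 0.6], [0, 0, 1.7]],
    [[3.1, -3.3, 0.6], [0, 0, 1.7]],
    [[3.1, -3.3, 0.6], [0, 0, 1.7]],
    [[3.1, -3.3, 0.6], [0, 0, 1.7]],
    [[3.1, -3.3, 0.6], [0, 0, 1.7]],
    [[3.1, -3.3, 0.6], [0, 0, 1.7]],
    [[3.1, -3.3, 0.6], [0, 0, 1.7]]
  ],
  "fingers": 1
}}

```text
clock: 1.1
tool_pos: [0.496, 0.2652, 0.2987]
eef_rot: [0.001, 1.0, -0.0, -0.0]
contact_force: [0.9, 0.8, -0.6]
opening: 0.998
finger_force: 0.0
```

```bash
python3 - <<'E'
from h import *
s=r.get_state();print(s['clock'],s['tool_pos'],s['eef_rot'],s['q'])
snap('wrist','w1');crop('w1',0,0,512,384,1.5625,'w1b')
E
```

```text
1.1 [0.49602228 0.26519402 0.29873982] [ 1.44172920e-03  9.99998904e-01 -1.51495717e-04 -2.99939628e-04] [-0.37220728  0.54590444 -0.33034042  1.67505746  0.20750361  0.95589653
  0.78964873]
```

View pics/w1b.png

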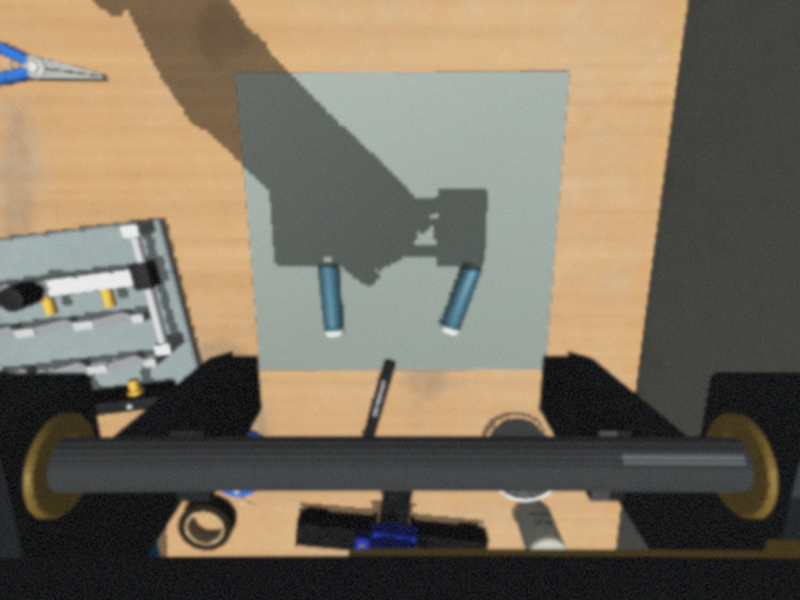

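The two cells have plain end and white ring at (328,262)/(334,333) and (470,266)/(450,331). The white end points away from the robot for both.

```bash
cat > cells.py <<'E'
from h import *
def cells(tag,box=None,z=.0122,verbose=1):
    p,d,c=load(tag); hsv=cv2.cvtColor(p,cv2.COLOR_RGB2HSV)
    m=((hsv[...,0]>90)&(hsv[...,0]<112)&(hsv[...,1]>75)&(hsv[...,2]>25)).astype(np.uint8)
    if box is not None:
        k=np.zeros_like(m);u0,v0,u1,v1=box;k[v0:v1,u0:u1]=1;m*=k
    n,l,st,ce=cv2.connectedComponentsWithStats(m)
    for i in range(1,n):
        if st[i,4]<150: continue
        v,u=np.nonzero(l==i); X=np.array([onz(c,a,b,z) for a,b in zip(u,v)])[:,:2]
        mu=X.mean(0);w,V=np.linalg.eigh(np.cov((X-mu).T));a=V[:,1];a=a*np.sign(a[0]);q=(X-mu)@a
        e=(X-mu)@V[:,0]
        print(st[i],'mid',mu.round(4),'ends',q.min().round(4),q.max().round(4),'w',np.ptp(e).round(4),'ang',np.degrees(np.arctan2(a[1],a[0])).round(1))
if __name__=='__main__':
    import sys; cells('w1',(165,150,360,225))
    p,d,c=load('w1')
    for n,u,v in[('Aplain',328,262),('Abut',334,334),('Bplain',470,265),('Bbut',450,332)]: print(n,onz(c,u/1.5625,v/1.5625,.0122).round(4),dep(c,d,u/1.5625,(v+ (4 if 'pl' in n else -4))/1.5625).round(3))
E
python3 cells.py
```

```text
[205 170  14  41 441] mid [0.5452 0.205 ] ends -0.0286 0.0292 w 0.0156 ang 2.7
[284 170  23  40 441] mid [0.5451 0.3204] ends -0.0281 0.0291 w 0.0156 ang -18.1
Aplain [0.5137 0.2043 0.0122] [0.516 0.205 0.018]
Abut [0.5798 0.207  0.0122] [0.573 0.208 0.02 ]
Bplain [0.5169 0.3278 0.0122] [0.519 0.327 0.02 ]
Bbut [0.5784 0.3118 0.0122] [0.572 0.311 0.02 ]
```

Emit:
{"op": "step_arm", "data": {
  "increments": [
    [[0, -4, 0], [0, 0, 1]],
    [[0, -4, 0], [0, 0, 1]],
    [[0, -4, 0], [0, 0, 1]],
    [[0, -4, 0], [0, 0, 1]],
    [[0, -4, 0], [0, 0, 1]],
    [[0, -4, 0], [0, 0, 1]],
    [[0, -4, 0], [0, 0, 0.5]],
    [[0, -2, 0], [0, 0, 0]],
    [[0, 0, 0], [0, 0, 0]],
    [[0, 0, 0], [0, 0, 0]]
  ]
}}

```text
clock: 2.15
tool_pos: [0.495, -0.0323, 0.2986]
eef_rot: [-0.055, 0.999, 0.0, -0.0]
contact_force: [0.2, 0.5, 0.1]
opening: 1.002
finger_force: 0.0
```

```bash
python3 - <<'E'
from h import *
s=r.get_state();print(s['clock'],s['tool_pos'],s['eef_rot'],s['q'])
snap('wrist','w2');crop('w2',0,0,512,384,1.5625,'w2b')
E
```

```text
2.15 [ 0.49499238 -0.03232962  0.29858928] [-5.45111227e-02  9.98513049e-01  4.49388925e-04 -1.63178118e-04] [ 0.21959474  0.45616578 -0.37214641  1.8593879   0.21085657  0.86481545
  1.42439168]
```

View pics/w2b.png

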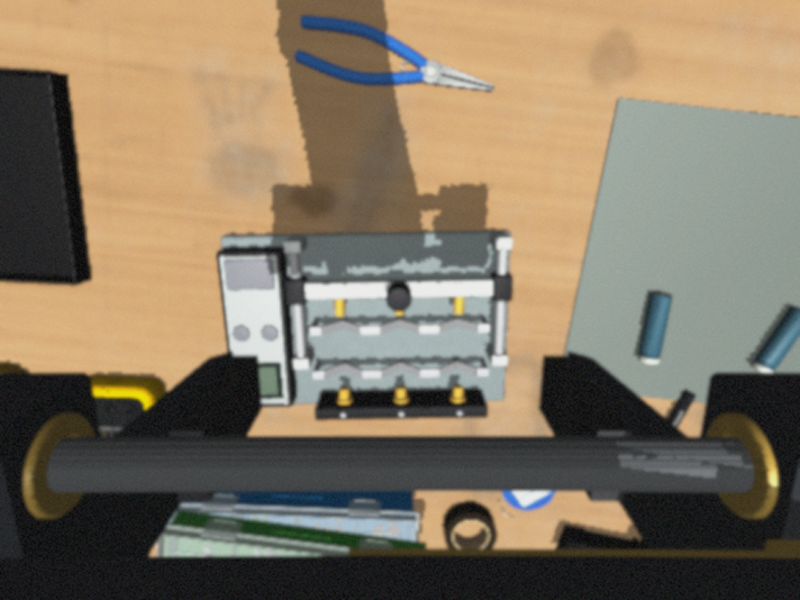

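```bash
python3 - <<'E'
from h import *
crop('w2',135,140,200,132,4,'w2c')
E
```

```text
(no output)
```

View pics/w2c.png

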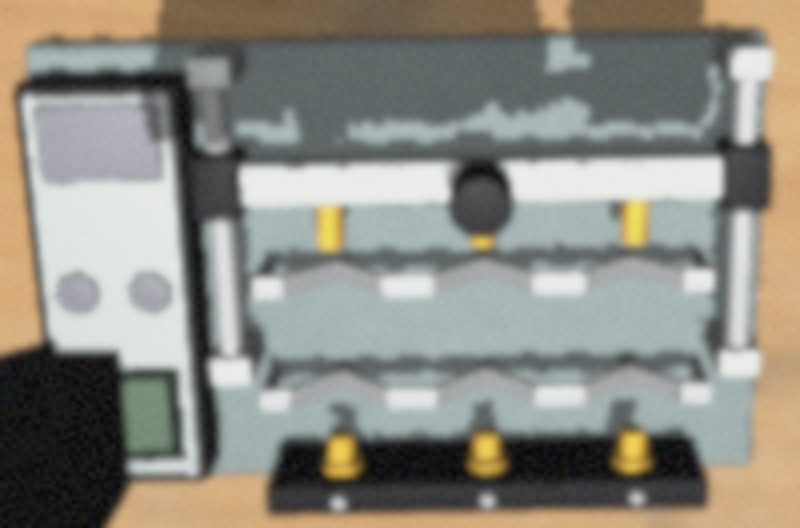

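```bash
cat > fit.py <<'E'
from h import *
from scipy.optimize import least_squares
def T(p,J):
    a=p[2]; R=np.array([[np.cos(a),-np.sin(a)],[np.sin(a),np.cos(a)]]); return np.r_[p[:2]+R@np.array(J[:2]),J[2]]
def fit(c,pts):
    f=lambda p:np.concatenate([proj(c,T(p,J))-np.array(uv) for uv,J in pts])
    s=least_squares(f,[.58,-.04,.11]); return s.x,s.fun.reshape(-1,2)
E
python3 - <<'E'
from fit import *
p,d,c=load('w2')
P=[((101,143),(-.073,-.123,.0385)),((78,292),(-.022,-.135,.0385)),((150,292),(-.022,-.111,.0385)),((408,285),(-.024,-.025,.041)),((559,284),(-.024,.025,.041)),((410,398),(.016,-.025,.041)),((558,396),(.016,.025,.041))]
P=[((135+u/4,140+v/4),J) for (u,v),J in P]
x,res=fit(c,P); print(x,res.round(1))
for q in[0,.009,.018]: k=proj(c,T(x,(-.073+q,0,.075))); print(q,(k-[135,140])*4)
s=r.get_state()
for n,J in [('knob0',(-.073,0,.065)),('knob18',(-.055,0,.065)),('bay1',(-.005,.05,.037)),('bay2',(-.005,0,.037)),('bay3',(-.005,-.05,.037)),('key',(-.073,-.123,.0385))]: print(n,T(x,J).round(4))
print(dep(c,d,135+481/4,140+190/4))
# base corner depth and rear corners check
for (u,v) in [(85,100),(408,285),(410,398)]: print(dep(c,d,135+u/4,140+v/4).round(4))
E
```

```text
[ 0.58889131 -0.01961328  0.11775791] [[-0.5 -0.4]
 [-0.5  0.1]
 [-0.3 -0.1]
 [ 0.1  0.2]
 [ 0.4  0. ]
 [ 0.4  0.1]
 [ 0.5  0.2]]
0 [483.16679783 164.31868444]
0.009 [483.47288547 193.96180974]
0.018 [483.77521089 223.24005841]
knob0 [ 0.5164 -0.0282  0.065 ]
knob18 [ 0.5343 -0.0261  0.065 ]
bay1 [0.5781 0.0295 0.037 ]
bay2 [ 0.5839 -0.0202  0.037 ]
bay3 [ 0.5898 -0.0699  0.037 ]
key [ 0.5308 -0.1503  0.0385]
[ 0.52421427 -0.02798727  0.07498516]
[ 0.5183 -0.1557  0.0365]
[ 0.5677 -0.0474  0.0411]
[ 0.6082 -0.0431  0.0397]
```

The jig fits to within 0.5 px: origin (0.5889, -0.0196), yaw 6.75°. The bar is about 8 mm home, so I'll pinch the knob and draw it back.

Emit:
{"op": "step_arm", "data": {
  "increments": [
    [[0.3, 0.05, -3], [0, 0, 0.5]],
    [[0.3, 0.05, -3], [0, 0, 0]],
    [[0.3, 0.05, -3], [0, 0, 0]],
    [[0.3, 0.05, -3], [0, 0, 0]],
    [[0.3, 0.05, -3], [0, 0, 0]],
    [[0.3, 0.05, -3], [0, 0, 0]],
    [[0.3, 0.05, -3], [0, 0, 0]],
    [[0.3, 0.05, -2], [0, 0, 0]],
    [[0.3, 0.05, -1.2], [0, 0, 0]],
    [[0.2, 0.05, 0], [0, 0, 0]]
  ],
  "fingers": 0.6
}}

```text
clock: 3.2
tool_pos: [0.5238, -0.0262, 0.0556]
eef_rot: [-0.06, 0.998, 0.0, -0.001]
contact_force: [0.7, -0.4, 0.8]
opening: 0.598
finger_force: 0.0
```

Emit:
{"op": "step_arm", "data": {
  "increments": [
    [[0, 0, 0], [0, 0, 0]],
    [[0, 0, 0], [0, 0, 0]],
    [[0, 0, 0], [0, 0, 0]],
    [[0, 0, 0], [0, 0, 0]],
    [[0, 0, 0], [0, 0, 0]],
    [[0, 0, 0], [0, 0, 0]],
    [[0, 0, 0], [0, 0, 0]],
    [[0, 0, 0], [0, 0, 0]],
    [[0, 0, 0], [0, 0, 0]],
    [[0, 0, 0], [0, 0, 0]]
  ],
  "fingers": 0.1,
  "grip_force": 30
}}

```text
clock: 4.2
tool_pos: [0.5247, -0.03, 0.0574]
eef_rot: [-0.058, 0.998, -0.001, 0.0]
contact_force: [0.8, -5.3, 5.8]
opening: 0.21
finger_force: 30.0
```

Emit:
{"op": "step_arm", "data": {
  "increments": [
    [[-0.3, -0.04, 0], [0, 0, 0]],
    [[-0.3, -0.04, 0], [0, 0, 0]],
    [[-0.3, -0.04, 0], [0, 0, 0]],
    [[-0.3, -0.04, 0], [0, 0, 0]],
    [[-0.3, -0.04, 0], [0, 0, 0]],
    [[-0.2, -0.02, 0], [0, 0, 0]],
    [[0, 0, 0], [0, 0, 0]],
    [[0, 0, 0], [0, 0, 0]],
    [[0, 0, 0], [0, 0, 0]],
    [[0, 0, 0], [0, 0, 0]]
  ]
}}

```text
clock: 5.2
tool_pos: [0.511, -0.0317, 0.0574]
eef_rot: [-0.058, 0.998, -0.001, 0.004]
contact_force: [6.9, -5.9, 0.7]
opening: 0.219
finger_force: 30.0
```

Emit:
{"op": "step_arm", "data": {
  "increments": [
    [[0, 0, 0], [0, 0, 0]],
    [[0, 0, 0], [0, 0, 0]],
    [[0, 0, 0], [0, 0, 0]],
    [[0, 0, 3], [0, 0, 0]],
    [[0, 0, 4], [0, 0, 0]],
    [[0, 0, 4], [0, 0, 0]],
    [[0, 0, 4], [0, 0, 0]],
    [[0, 0, 2], [0, 0, 0]],
    [[0, 0, 0], [0, 0, 0]],
    [[0, 0, 0], [0, 0, 0]]
  ],
  "fingers": 0.6
}}

```text
clock: 6.2
tool_pos: [0.5065, -0.03, 0.2264]
eef_rot: [-0.059, 0.998, 0.0, -0.0]
contact_force: [0.3, 0.7, -0.6]
opening: 0.599
finger_force: 0.0
```

```bash
python3 - <<'E'
from fit import *
s=r.get_state();print(s['tool_pos'])
p,d,c=snap('wrist','w3')
x=[ 0.58889131,-0.01961328,0.11775791]
v,u=np.mgrid[0:384,0:512]; P=[]
for a in range(100,420):
  for b in range(60,330):
    if 0<d[b,a]<1:
        X=dep(c,d,a,b)
        if .07<X[2]<.08 and abs(X[0]-.52)<.04 and abs(X[1]+.03)<.03: P.append(X)
P=np.array(P);print(len(P),P.mean(0),P.min(0),P.max(0))
crop('w3',56,42,400,300,2,'w3b')
print([ (proj(c,T(x,(-.073+q,0,.075)))-[56,42])*2 for q in(0,.004,.009)])
E
```

```text
[ 0.50651031 -0.03000071  0.22643915]
328 [ 0.51589056 -0.03000995  0.07370976] [ 0.50681285 -0.03955158  0.07003443] [ 0.52582554 -0.02038671  0.0758923 ]
[array([397.62728604, 289.97347882]), array([397.63844688, 298.1068596 ]), array([397.65227542, 308.19604846])]
```

View pics/w3b.png

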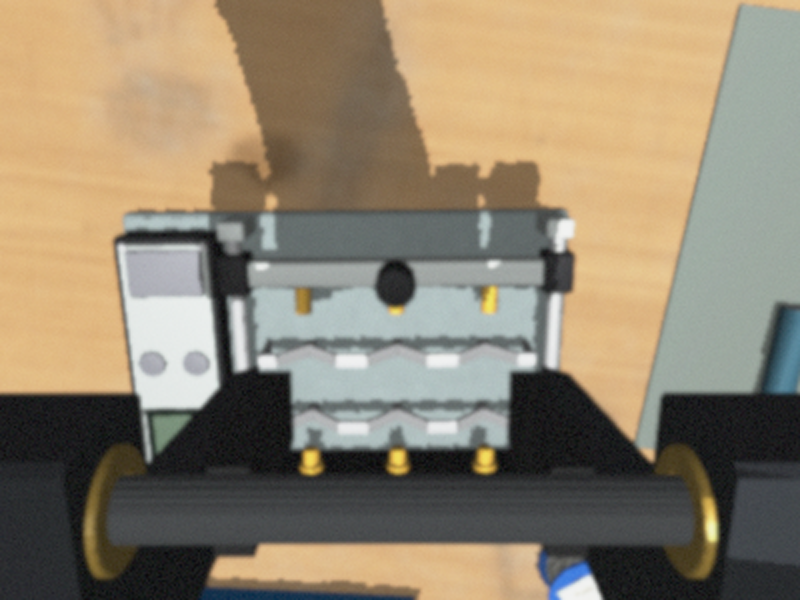

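The bar is fully back, with the knob at (396,283) against (397.6,290) predicted for fully back. Next I refine the jig fit and plan the move to cell A.

```bash
python3 - <<'E'
from fit import *
p,d,c=load('w3')
P=[((166,273),(-.073,-.123,.0385)),((153,363),(-.022,-.135,.0385)),((196,363),(-.022,-.111,.0385)),((351,360),(-.024,-.025,.041)),((442,360),(-.024,.025,.041)),((352,428),(.016,-.025,.041)),((441,428),(.016,.025,.041))]
P=[((56+u/2,42+v/2),J) for (u,v),J in P]
x,res=fit(c,P); print(x,res.round(1).tolist())
for n,J in [('knob0',(-.073,0,.065)),('bay1',(-.005,.05,.037)),('bay2',(-.005,0,.037)),('bay3',(-.005,-.05,.037)),('key',(-.073,-.123,.0385))]: print(n,T(x,J).round(4))
E
```

```text
[ 0.58868743 -0.01977996  0.11733854] [[-0.9, -0.4], [-0.9, -0.0], [-0.4, -0.1], [0.4, 0.4], [0.8, 0.4], [0.5, -0.0], [0.6, -0.1]]
knob0 [ 0.5162 -0.0283  0.065 ]
bay1 [0.5779 0.0293 0.037 ]
bay2 [ 0.5837 -0.0204  0.037 ]
bay3 [ 0.5896 -0.07    0.037 ]
key [ 0.5306 -0.1505  0.0385]
```

Emit:
{"op": "step_arm", "data": {
  "increments": [
    [[0.6, 3.4, -1], [0, 0, -0.6]],
    [[0.6, 3.4, -1], [0, 0, -0.6]],
    [[0.6, 3.4, -1], [0, 0, -0.6]],
    [[0.6, 3.4, -1], [0, 0, -0.6]],
    [[0.6, 3.4, -1.5], [0, 0, -0.6]],
    [[0.6, 3.4, -2], [0, 0, -0.6]],
    [[0.4, 3.1, -2], [0, 0, -0.4]],
    [[0, 0, -1], [0, 0, 0]],
    [[0, 0, 0], [0, 0, 0]],
    [[0, 0, 0], [0, 0, 0]]
  ]
}}

```text
clock: 7.25
tool_pos: [0.5466, 0.2027, 0.1209]
eef_rot: [-0.023, 1.0, -0.001, -0.001]
contact_force: [0.5, -0.4, -0.5]
opening: 0.599
finger_force: 0.0
```

```bash
python3 - <<'E'
from cells import *
s=r.get_state();print(s['tool_pos'],s['eef_rot'])
snap('wrist','w4'); cells('w4')
E
```

```text
[0.54657478 0.20270988 0.12092219] [-0.02347127  0.99972322 -0.00121351 -0.00105162]
[ 247  153   21   71 1389] mid [0.5453 0.2047] ends -0.028 0.0309 w 0.0165 ang 2.8
[ 375  158   51   71 1611] mid [0.5445 0.3208] ends -0.0285 0.0306 w 0.0189 ang -17.9
[161 322  21  30 194] mid [0.6888 0.1342] ends -0.016 0.0182 w 0.0103 ang 27.6
```

Emit:
{"op": "step_arm", "data": {
  "increments": [
    [[0.1, 0.1, -2], [0, 0, 0]],
    [[0.1, 0.1, -2], [0, 0, 0]],
    [[0, 0, -2], [0, 0, 0]],
    [[0, 0, -2], [0, 0, 0]],
    [[0, 0, -2], [0, 0, 0]],
    [[0, 0, -1.1], [0, 0, 0]],
    [[0, 0, -0.3], [0, 0, 0]],
    [[0, 0, 0], [0, 0, 0]],
    [[0, 0, 0], [0, 0, 0]],
    [[0, 0, 0], [0, 0, 0]]
  ]
}}

```text
clock: 8.3
tool_pos: [0.5498, 0.2069, 0.0087]
eef_rot: [-0.024, 1.0, 0.0, 0.001]
contact_force: [-0.3, 0.1, -0.6]
opening: 0.601
finger_force: 0.0
```

Emit:
{"op": "step_arm", "data": {
  "increments": [
    [[0, 0, 0], [0, 0, 0]],
    [[0, 0, 0], [0, 0, 0]],
    [[0, 0, 0], [0, 0, 0]],
    [[0, 0, 0], [0, 0, 0]],
    [[0, 0, 0], [0, 0, 0]],
    [[0, 0, 0], [0, 0, 0]],
    [[0, 0, 0], [0, 0, 0]],
    [[0, 0, 1], [0, 0, 0]],
    [[0, 0, 2], [0, 0, 0]],
    [[0, 0, 0], [0, 0, 0]]
  ],
  "fingers": 0.1,
  "grip_force": 25
}}

```text
clock: 9.3
tool_pos: [0.5507, 0.2075, 0.0401]
eef_rot: [-0.024, 1.0, 0.001, 0.002]
contact_force: [1.3, 1.0, -0.0]
opening: 0.198
finger_force: 25.0
```

Emit:
{"op": "step_arm", "data": {
  "increments": [
    [[0, 0, 3], [0, 0, 0]],
    [[0, -0.8, 3], [0, 0, 0]],
    [[0.4, -3, 0.5], [0, 0, 0.6]],
    [[0.5, -3, 0], [0, 0, 0.7]],
    [[0.5, -3, 0], [0, 0, 0.7]],
    [[0.5, -3, 0], [0, 0, 0.7]],
    [[0.4, -3, 0], [0, 0, 0.7]],
    [[0.3, -2, 0], [0, 0, 0.6]],
    [[0, 0, 0], [0, 0, 0]],
    [[0, 0, 0], [0, 0, 0]]
  ]
}}

```text
clock: 10.3
tool_pos: [0.575, 0.0292, 0.1026]
eef_rot: [-0.059, 0.998, 0.0, -0.0]
contact_force: [-1.0, 0.5, -0.5]
opening: 0.202
finger_force: 25.0
```

```bash
python3 - <<'E'
from cells import *
s=r.get_state();print(s['tool_pos'],s['eef_rot'],s['opening'])
snap('wrist','w5'); cells('w5',None,.105); crop('w5',106,110,300,225,2.6,'w5b')
E
```

```text
[0.57501535 0.02923201 0.10257567] [-5.86379780e-02  9.98279196e-01  4.80463829e-04 -6.51610775e-05] 0.20226424514208513
[ 236  185   41   95 3478] mid [0.5672 0.0298] ends -0.0234 0.0245 w 0.0191 ang 6.5
```

View pics/w5b.png

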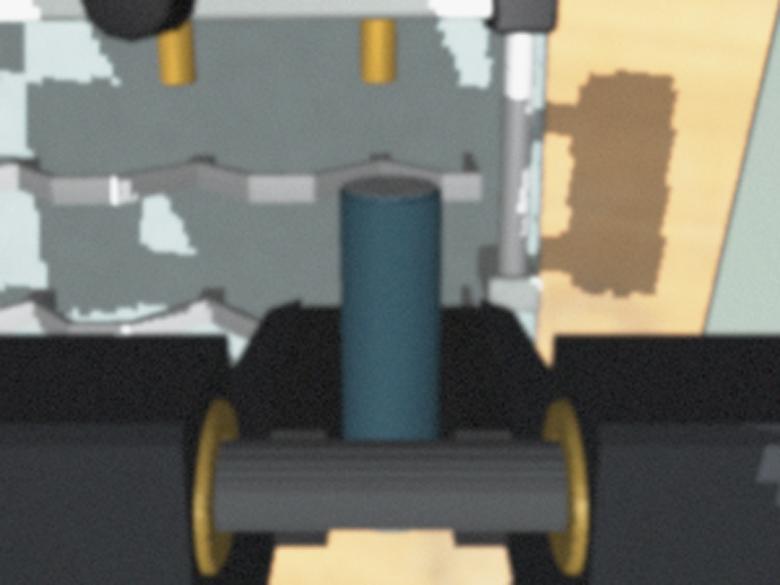

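The cell is held level and in line with the bay, plain end at (391,185). I'll lower it.

Emit:
{"op": "step_arm", "data": {
  "increments": [
    [[0, 0, -1], [0, 0, 0]],
    [[0, 0, -1], [0, 0, 0]],
    [[0, 0, -1], [0, 0, 0]],
    [[0, 0, -1], [0, 0, 0]],
    [[0, 0, -1], [0, 0, 0]],
    [[0, 0, -0.8], [0, 0, 0]],
    [[0, 0, -0.6], [0, 0, 0]],
    [[0, 0, -0.3], [0, 0, 0]],
    [[0, 0, 0], [0, 0, 0]],
    [[0, 0, 0], [0, 0, 0]]
  ]
}}

```text
clock: 11.35
tool_pos: [0.5754, 0.0288, 0.036]
eef_rot: [-0.059, 0.998, 0.0, 0.0]
contact_force: [0.3, 0.1, -0.8]
opening: 0.202
finger_force: 25.0
```

Emit:
{"op": "step_arm", "data": {
  "increments": [
    [[0, 0, 0], [0, 0, 0]],
    [[0, 0, 0], [0, 0, 0]],
    [[0, 0, 0], [0, 0, 0]],
    [[0, 0, 0], [0, 0, 0]],
    [[0, 0, 0], [0, 0, 0]],
    [[0, 0, 0], [0, 0, 0]],
    [[0, 0, 2], [0, 0, 0]],
    [[0, 0, 3], [0, 0, 0]],
    [[0, 0, 3], [0, 0, 0]],
    [[0, 0, 0], [0, 0, 0]]
  ],
  "fingers": 0.34
}}

```text
clock: 12.35
tool_pos: [0.5776, 0.0305, 0.1194]
eef_rot: [-0.059, 0.998, 0.001, 0.004]
contact_force: [0.2, -0.2, -0.6]
opening: 0.34
finger_force: 0.0
```

```bash
python3 - <<'E'
from cells import *
s=r.get_state();print(s['tool_pos'],s['eef_rot'],s['opening'])
snap('wrist','w6'); cells('w6',None,.037); crop('w6',106,110,300,225,2.6,'w6b')
E
```

```text
[0.57762509 0.03045928 0.11938031] [-0.0594106   0.99822627  0.00119062  0.00364417] 0.3399336998658578
[ 239  150   24   79 1742] mid [0.5721 0.0278] ends -0.0286 0.0305 w 0.0166 ang 7.2
[299 319  25  33 312] mid [0.6924 0.0913] ends -0.0184 0.0134 w 0.0197 ang 27.0
[  0 341  42  18 655] mid [ 0.7322 -0.1472] ends -0.0173 0.0176 w 0.0172 ang -83.2
```

View pics/w6b.png

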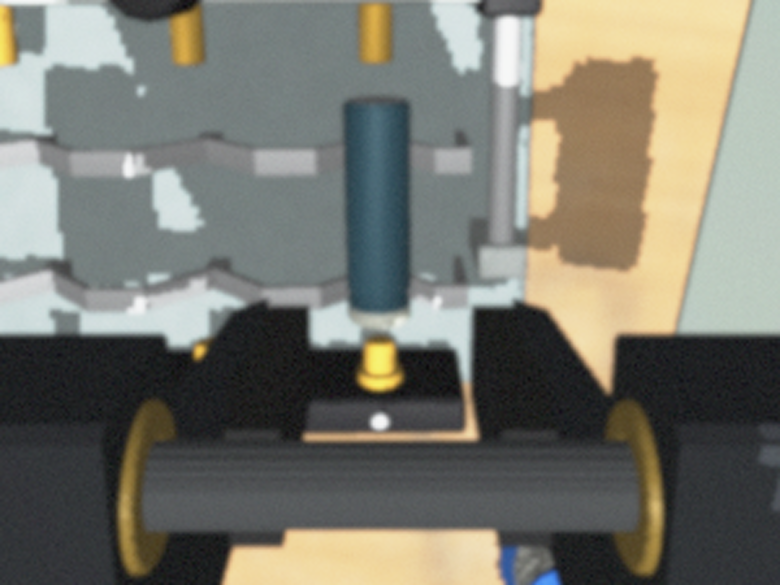

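Cell A lies in bay 1 with its white ring toward the spring contact at (378,315). Now cell B.

Emit:
{"op": "step_arm", "data": {
  "increments": [
    [[-0.3, 2.4, 0.5], [0, 0, -3]],
    [[-0.4, 3.8, 0], [0, 0, -3]],
    [[-0.4, 3.8, 0], [0, 0, -3]],
    [[-0.4, 3.8, 0], [0, 0, -3]],
    [[-0.4, 3.8, 0], [0, 0, -3]],
    [[-0.4, 3.8, 0], [0, 0, -3]],
    [[-0.4, 3.8, 0], [0, 0, -3]],
    [[-0.2, 3.7, 0], [0, 0, -3.3]],
    [[0, 0, 0], [0, 0, 0]],
    [[0, 0, 0], [0, 0, 0]]
  ],
  "fingers": 0.6
}}

```text
clock: 13.4
tool_pos: [0.5447, 0.3188, 0.1193]
eef_rot: [0.151, 0.989, -0.001, -0.001]
contact_force: [0.4, -0.1, 0.7]
opening: 0.599
finger_force: 0.0
```

```bash
python3 - <<'E'
from cells import *
s=r.get_state();print(s['tool_pos'],s['eef_rot'],2*np.degrees(-s['eef_rot'][0]))
snap('wrist','w7'); cells('w7')
E
```

```text
[0.54465901 0.318776   0.11929589] [ 1.50773030e-01  9.88567789e-01 -5.69807241e-04 -9.46072267e-04] -17.277316619368623
[ 247  155   21   71 1403] mid [0.545  0.3206] ends -0.0282 0.0307 w 0.0162 ang -18.2
```

Emit:
{"op": "step_arm", "data": {
  "increments": [
    [[0.2, 0, -2], [0, 0, -0.8]],
    [[0.1, 0, -2], [0, 0, 0]],
    [[0, 0, -2], [0, 0, 0]],
    [[0, 0, -2], [0, 0, 0]],
    [[0, 0, -2], [0, 0, 0]],
    [[0, 0, -1], [0, 0, 0]],
    [[0, 0, -0.3], [0, 0, 0]],
    [[0, 0, 0], [0, 0, 0]],
    [[0, 0, 0], [0, 0, 0]],
    [[0, 0, 0], [0, 0, 0]]
  ]
}}

```text
clock: 14.45
tool_pos: [0.5498, 0.318, 0.0087]
eef_rot: [0.159, 0.987, 0.001, 0.001]
contact_force: [0.6, 0.1, 0.1]
opening: 0.602
finger_force: 0.0
```

Emit:
{"op": "step_arm", "data": {
  "increments": [
    [[0, 0, 0], [0, 0, 0]],
    [[0, 0, 0], [0, 0, 0]],
    [[0, 0, 0], [0, 0, 0]],
    [[0, 0, 0], [0, 0, 0]],
    [[0, 0, 0], [0, 0, 0]],
    [[0, 0, 0], [0, 0, 0]],
    [[0, 0, 0], [0, 0, 0]],
    [[0, 0, 2], [0, 0, 0]],
    [[0, 0, 4], [0, 0, 0]],
    [[0, 0, 4], [0, 0, 0]]
  ],
  "fingers": 0.1,
  "grip_force": 25
}}

```text
clock: 15.45
tool_pos: [0.5484, 0.3173, 0.108]
eef_rot: [0.159, 0.987, -0.001, -0.001]
contact_force: [1.2, 0.7, -0.1]
opening: 0.197
finger_force: 25.0
```

Emit:
{"op": "step_arm", "data": {
  "increments": [
    [[0.2, -2.6, 0], [0, 0, 2.5]],
    [[0.4, -4, 0], [0, 0, 2.5]],
    [[0.4, -4.1, 0], [0, 0, 2.5]],
    [[0.4, -4.1, 0], [0, 0, 2.5]],
    [[0.4, -4.1, 0], [0, 0, 2.5]],
    [[0.4, -4.1, 0], [0, 0, 2.5]],
    [[0.4, -4.1, 0], [0, 0, 2.5]],
    [[0.4, -4.1, 0], [0, 0, 2.5]],
    [[0.4, -4, 0], [0, 0, 2.5]],
    [[0.4, -3.4, 0], [0, 0, 2.6]]
  ]
}}

```text
clock: 16.45
tool_pos: [0.5868, -0.0713, 0.1076]
eef_rot: [-0.059, 0.998, -0.001, -0.0]
contact_force: [0.4, -0.1, -0.6]
opening: 0.199
finger_force: 25.0
```

Emit:
{"op": "step_arm", "data": {
  "increments": [
    [[0, 0, 0], [0, 0, 0]],
    [[0, 0, 0], [0, 0, 0]],
    [[0, 0, 0], [0, 0, 0]],
    [[0, 0, 0], [0, 0, 0]],
    [[0, 0, 0], [0, 0, 0]],
    [[0, 0, 0], [0, 0, 0]],
    [[0, 0, 0], [0, 0, 0]],
    [[0, 0, 0], [0, 0, 0]],
    [[0, 0, 0], [0, 0, 0]],
    [[0, 0, 0], [0, 0, 0]]
  ]
}}

```text
clock: 17.45
tool_pos: [0.5872, -0.0682, 0.1077]
eef_rot: [-0.059, 0.998, 0.0, -0.0]
contact_force: [-0.6, 0.0, 0.2]
opening: 0.198
finger_force: 25.0
```

```bash
python3 - <<'E'
from cells import *
s=r.get_state();print(s['tool_pos'],s['eef_rot'],s['opening'],2*np.degrees(-s['eef_rot'][0]))
p,d,c=snap('wrist','w8'); cells('w8',None,.112)
E
```

```text
[ 0.58715498 -0.06824271  0.10774436] [-5.89684307e-02  9.98259847e-01  4.55250812e-05 -7.02292690e-07] 0.1979225629014664 6.7572844063772255
[ 378  156   34   84 2189] mid [ 0.554  -0.0079] ends -0.0188 0.0206 w 0.0125 ang 7.4
[ 236  183   41   97 3556] mid [ 0.5782 -0.0679] ends -0.0236 0.0246 w 0.0191 ang 6.9
[443 339  46  20 446] mid [0.6285 0.0462] ends -0.0117 0.0141 w 0.01 ang 79.8
```

Emit:
{"op": "step_arm", "data": {
  "increments": [
    [[0, -0.1, -1.2], [0, 0, 0]],
    [[0, -0.1, -1.2], [0, 0, 0]],
    [[0, 0, -1.2], [0, 0, 0]],
    [[0, 0, -1.2], [0, 0, 0]],
    [[0, 0, -1], [0, 0, 0]],
    [[0, 0, -0.8], [0, 0, 0]],
    [[0, 0, -0.4], [0, 0, 0]],
    [[0, 0, -0.2], [0, 0, 0]],
    [[0, 0, 0], [0, 0, 0]],
    [[0, 0, 0], [0, 0, 0]]
  ]
}}

```text
clock: 18.5
tool_pos: [0.5875, -0.0702, 0.0361]
eef_rot: [-0.059, 0.998, 0.0, 0.0]
contact_force: [0.8, 0.3, -0.4]
opening: 0.199
finger_force: 25.0
```

Emit:
{"op": "step_arm", "data": {
  "increments": [
    [[0, 0, 0], [0, 0, 0]],
    [[0, 0, 0], [0, 0, 0]],
    [[0, 0, 0], [0, 0, 0]],
    [[0, 0, 0], [0, 0, 0]],
    [[0, 0, 0], [0, 0, 0]],
    [[0, 0, 0], [0, 0, 0]],
    [[0, 0, 3], [0, 0, 0]],
    [[-1, 0.5, 5], [0, 0, 0]],
    [[-3, 2, 5], [0, 0, 0]],
    [[-3, 2, 5], [0, 0, 0]]
  ],
  "fingers": 0.34
}}

```text
clock: 19.5
tool_pos: [0.5282, -0.0327, 0.1971]
eef_rot: [-0.058, 0.998, 0.0, 0.0]
contact_force: [0.2, -0.3, 0.2]
opening: 0.338
finger_force: 0.0
```

```bash
python3 - <<'E'
from cells import *
s=r.get_state();print(s['tool_pos'],s['opening'])
snap('wrist','w9'); cells('w9',None,.037); crop('w9',106,110,300,225,2.6,'w9b')
E
```

```text
[ 0.52816078 -0.03272879  0.19711707] 0.3376806869143357
[201 197  18  33 488] mid [ 0.5721 -0.0728] ends -0.0162 0.0174 w 0.0162 ang 8.6
[301 197  18  33 503] mid [0.5604 0.0262] ends -0.0164 0.0176 w 0.0167 ang 8.0
[186 339  82  12 773] mid [ 0.7269 -0.0434] ends -0.0478 0.0431 w 0.0146 ang -84.9
```

View pics/w9b.png

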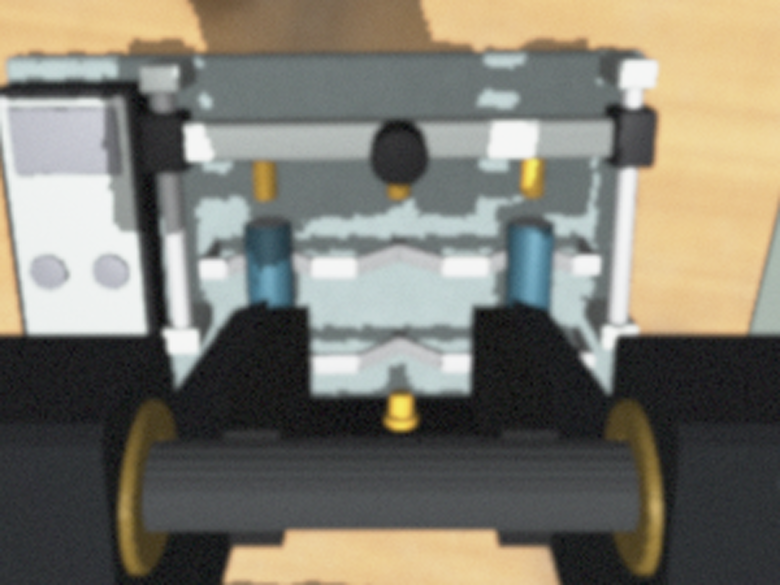

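Both cells are in their bays (at about (270,265) and (530,265)) and the bar is back. Now I push it home.

Emit:
{"op": "step_arm", "data": {
  "increments": [
    [[-0.6, 0.1, -2], [0, 0, 0]],
    [[-0.6, 0.1, -2], [0, 0, 0]],
    [[0, 0, -2.5], [0, 0, 0]],
    [[0, 0, -2.5], [0, 0, 0]],
    [[0, 0, -2.5], [0, 0, 0]],
    [[0, 0, -1.6], [0, 0, 0]],
    [[0, 0, -0.8], [0, 0, 0]],
    [[0, 0, 0], [0, 0, 0]],
    [[0, 0, 0], [0, 0, 0]],
    [[0, 0, 0], [0, 0, 0]]
  ],
  "fingers": 0.5
}}

```text
clock: 20.55
tool_pos: [0.5174, -0.031, 0.0575]
eef_rot: [-0.059, 0.998, 0.0, 0.001]
contact_force: [0.4, -0.2, 0.3]
opening: 0.503
finger_force: 0.0
```

Emit:
{"op": "step_arm", "data": {
  "increments": [
    [[0, 0, 0], [0, 0, 0]],
    [[0, 0, 0], [0, 0, 0]],
    [[0, 0, 0], [0, 0, 0]],
    [[0, 0, 0], [0, 0, 0]],
    [[0, 0, 0], [0, 0, 0]],
    [[0, 0, 0], [0, 0, 0]],
    [[0, 0, 0], [0, 0, 0]],
    [[0, 0, 0], [0, 0, 0]],
    [[0, 0, 0], [0, 0, 0]],
    [[0, 0, 0], [0, 0, 0]]
  ],
  "fingers": 0.1,
  "grip_force": 40
}}

```text
clock: 21.55
tool_pos: [0.5169, -0.0311, 0.0569]
eef_rot: [-0.059, 0.998, -0.0, 0.0]
contact_force: [-1.1, -1.5, 5.4]
opening: 0.212
finger_force: 40.0
```

Emit:
{"op": "step_arm", "data": {
  "increments": [
    [[0.4, 0.05, 0], [0, 0, 0]],
    [[0.4, 0.05, 0], [0, 0, 0]],
    [[0.4, 0.05, 0], [0, 0, 0]],
    [[0.4, 0.05, 0], [0, 0, 0]],
    [[0.4, 0.05, 0], [0, 0, 0]],
    [[0.4, 0.05, 0], [0, 0, 0]],
    [[0.3, 0.03, 0], [0, 0, 0]],
    [[0, 0, 0], [0, 0, 0]],
    [[0, 0, 0], [0, 0, 0]],
    [[0, 0, 0], [0, 0, 0]]
  ]
}}

```text
clock: 22.55
tool_pos: [0.5348, -0.0289, 0.0567]
eef_rot: [-0.059, 0.998, -0.002, -0.008]
contact_force: [-16.4, -0.2, 22.3]
opening: 0.213
finger_force: 40.0
```

Emit:
{"op": "step_arm", "data": {
  "increments": [
    [[-0.5, -0.06, 0], [0, 0, 0]],
    [[0, 0, 0], [0, 0, 0]],
    [[0, 0, 0], [0, 0, 0]],
    [[0, 0, 0], [0, 0, 0]],
    [[0, 0, 1], [0, 0, 0]],
    [[0, 0, 3], [0, 0, 0]],
    [[-0.5, 0, 4], [0, 0, 0]],
    [[-0.5, 0, 5], [0, 0, 0]],
    [[-0.5, 0, 3], [0, 0, 0]],
    [[0, 0, 0], [0, 0, 0]]
  ],
  "fingers": 0.4
}}

```text
clock: 23.55
tool_pos: [0.526, -0.0279, 0.2211]
eef_rot: [-0.059, 0.998, -0.0, 0.004]
contact_force: [0.9, 0.5, 0.1]
opening: 0.401
finger_force: 0.0
```

```bash
python3 - <<'E'
from cells import *
from fit import T
s=r.get_state();print(s['tool_pos'],s['opening'],s['contact_force'])
p,d,c=snap('wrist','w10'); cells('w10',None,.037); crop('w10',56,84,400,300,2,'w10b')
P=[]
for a in range(100,420):
  for b in range(40,330):
    if 0<d[b,a]<1:
        X=dep(c,d,a,b)
        if .07<X[2]<.08 and abs(X[0]-.53)<.04 and abs(X[1]+.03)<.03: P.append(X)
P=np.array(P);print(len(P),P.mean(0),P.min(0),P.max(0))
print(dep(c,d,56+110/2,84+100/2))
E
```

```text
[ 0.52601605 -0.02790315  0.22112135] 0.4012927176008212 [0.93528796 0.48342107 0.07678887]
[208   0  67   7 344] mid [ 0.3756 -0.0555] ends -0.0278 0.0317 w 0.005 ang -83.6
[200 199  18  30 444] mid [ 0.5816 -0.0714] ends -0.0168 0.0167 w 0.0167 ang 7.8
[293 198  16  32 456] mid [0.5698 0.0274] ends -0.0176 0.018 w 0.0166 ang 7.5
[ 181  325   82   20 1140] mid [ 0.7329 -0.0433] ends -0.0489 0.0492 w 0.024 ang -86.0
339 [ 0.53375333 -0.02768236  0.07370399] [ 0.52462156 -0.03743828  0.07003545] [ 0.54358573 -0.01775842  0.0758791 ]
[ 0.51413848 -0.19143016 -0.00182139]
```

View pics/w10b.png

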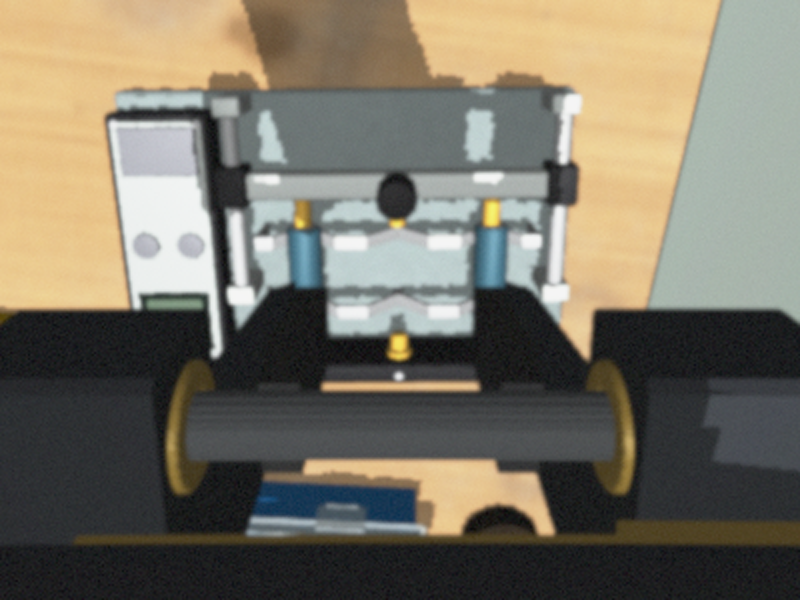

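The bar is home and both brass contacts touch the cells' plain ends. The start key is centred at about (159,152).

```bash
python3 - <<'E'
from fit import *
p,d,c=load('w10'); print(onz(c,56+159/2,84+152/2,.0385),dep(c,d,56+159/2,84+152/2))
E
```

```text
[ 0.53148275 -0.14965007  0.0385    ] [ 0.53200447 -0.15046383  0.03619015]
```

Emit:
{"op": "step_arm", "data": {
  "increments": [
    [[0.1, -2, -1.5], [0, 0, 0]],
    [[0.1, -3, -1.5], [0, 0, 0]],
    [[0.1, -3, -2], [0, 0, 0]],
    [[0.1, -3, -2], [0, 0, 0]],
    [[0.1, -1.2, -3], [0, 0, 0]],
    [[0, 0, -3], [0, 0, 0]],
    [[0, 0, -2], [0, 0, 0]],
    [[0, 0, -1], [0, 0, 0]],
    [[0, 0, 0], [0, 0, 0]],
    [[0, 0, 0], [0, 0, 0]]
  ],
  "fingers": 0,
  "grip_force": 10
}}

```text
clock: 24.6
tool_pos: [0.529, -0.15, 0.0566]
eef_rot: [-0.059, 0.998, 0.0, 0.0]
contact_force: [-0.0, 0.4, -0.8]
opening: 0.004
finger_force: 0.0
```

Emit:
{"op": "step_arm", "data": {
  "increments": [
    [[0, 0, -0.6], [0, 0, 0]],
    [[0, 0, -0.6], [0, 0, 0]],
    [[0, 0, -0.4], [0, 0, 0]],
    [[0, 0, -0.1], [0, 0, 0]],
    [[0, 0, -0.1], [0, 0, 0]],
    [[0, 0, -0.1], [0, 0, 0]],
    [[0, 0, 0], [0, 0, 0]],
    [[0, 0, 0], [0, 0, 0]],
    [[0, 0, 0], [0, 0, 0]],
    [[0, 0, 0], [0, 0, 0]]
  ]
}}

```text
clock: 25.6
tool_pos: [0.5286, -0.1502, 0.038]
eef_rot: [-0.059, 0.998, -0.0, -0.0]
contact_force: [-1.4, -0.2, 5.3]
opening: 0.004
finger_force: 2.6
```

Emit:
{"op": "step_arm", "data": {
  "increments": [
    [[0, 0, -0.1], [0, 0, 0]],
    [[0, 0, -0.1], [0, 0, 0]],
    [[0, 0, -0.1], [0, 0, 0]],
    [[0, 0, 0], [0, 0, 0]],
    [[0, 0, 0], [0, 0, 0]],
    [[0, 0, 0], [0, 0, 0]],
    [[0, 0, 0], [0, 0, 0]],
    [[0, 0, 0], [0, 0, 0]],
    [[0, 0, 0], [0, 0, 0]],
    [[0, 0, 0], [0, 0, 0]]
  ]
}}

```text
clock: 26.6
tool_pos: [0.5287, -0.1502, 0.0377]
eef_rot: [-0.059, 0.998, -0.001, 0.001]
contact_force: [-6.6, 1.5, 31.6]
opening: 0.006
finger_force: 15.6
```

The key resists firmly at 31.6 N, so the press has registered. I lift off and go back to the knob.

Emit:
{"op": "step_arm", "data": {
  "increments": [
    [[0, 0, 1], [0, 0, 0]],
    [[0, 0, 4], [0, 0, 0]],
    [[0, 0, 4], [0, 0, 0]],
    [[0.1, 3, 0], [0, 0, 0]],
    [[0.1, 4, 0], [0, 0, 0]],
    [[0.1, 4, 0], [0, 0, 0]],
    [[0.2, 1.1, 0], [0, 0, 0]],
    [[0, 0, 0], [0, 0, 0]],
    [[0, 0, 0], [0, 0, 0]],
    [[0, 0, 0], [0, 0, 0]]
  ],
  "fingers": 0.5
}}

```text
clock: 27.6
tool_pos: [0.5335, -0.0318, 0.1242]
eef_rot: [-0.057, 0.998, -0.001, -0.0]
contact_force: [-0.3, -0.6, -0.2]
opening: 0.5
finger_force: 0.0
```

Emit:
{"op": "step_arm", "data": {
  "increments": [
    [[0, 0.1, -2], [0, 0, 0]],
    [[0, 0.1, -2], [0, 0, 0]],
    [[0, 0, -1.5], [0, 0, 0]],
    [[0, 0, -1], [0, 0, 0]],
    [[0, 0, -0.3], [0, 0, 0]],
    [[0, 0, 0], [0, 0, 0]],
    [[0, 0, 0], [0, 0, 0]],
    [[0, 0, 0], [0, 0, 0]],
    [[0, 0, 0], [0, 0, 0]],
    [[0, 0, 0], [0, 0, 0]]
  ]
}}

```text
clock: 28.6
tool_pos: [0.534, -0.0272, 0.0568]
eef_rot: [-0.059, 0.998, 0.0, 0.0]
contact_force: [-0.4, -0.3, -0.1]
opening: 0.499
finger_force: 0.0
```

Emit:
{"op": "step_arm", "data": {
  "increments": [
    [[0, 0, 0], [0, 0, 0]],
    [[0, 0, 0], [0, 0, 0]],
    [[0, 0, 0], [0, 0, 0]],
    [[0, 0, 0], [0, 0, 0]],
    [[0, 0, 0], [0, 0, 0]],
    [[0, 0, 0], [0, 0, 0]],
    [[0, 0, 0], [0, 0, 0]],
    [[0, 0, 0], [0, 0, 0]],
    [[0, 0, 0], [0, 0, 0]],
    [[0, 0, 0], [0, 0, 0]]
  ],
  "fingers": 0.1,
  "grip_force": 40
}}

```text
clock: 29.6
tool_pos: [0.5339, -0.0289, 0.0564]
eef_rot: [-0.058, 0.998, -0.001, -0.0]
contact_force: [0.8, -5.4, -0.6]
opening: 0.213
finger_force: 39.9
```

Emit:
{"op": "step_arm", "data": {
  "increments": [
    [[-0.4, -0.05, 0], [0, 0, 0]],
    [[-0.4, -0.05, 0], [0, 0, 0]],
    [[-0.4, -0.05, 0], [0, 0, 0]],
    [[-0.4, -0.05, 0], [0, 0, 0]],
    [[-0.4, -0.05, 0], [0, 0, 0]],
    [[-0.4, -0.05, 0], [0, 0, 0]],
    [[-0.3, -0.03, 0], [0, 0, 0]],
    [[0, 0, 0], [0, 0, 0]],
    [[0, 0, 0], [0, 0, 0]],
    [[0, 0, 0], [0, 0, 0]]
  ]
}}

```text
clock: 30.6
tool_pos: [0.516, -0.0311, 0.0566]
eef_rot: [-0.058, 0.998, 0.0, 0.008]
contact_force: [17.0, -5.9, -16.0]
opening: 0.214
finger_force: 40.0
```

Emit:
{"op": "step_arm", "data": {
  "increments": [
    [[0.4, 0.05, 0], [0, 0, 0]],
    [[0, 0, 0], [0, 0, 0]],
    [[0, 0, 0], [0, 0, 0]],
    [[0, 0, 0], [0, 0, 0]],
    [[0, 0, 1], [0, 0, 0]],
    [[0, 0, 3], [0, 0, 0]],
    [[0, 0, 4], [0, 0, 0]],
    [[0, 0, 5], [0, 0, 0]],
    [[0, 0, 3], [0, 0, 0]],
    [[0, 0, 0], [0, 0, 0]]
  ],
  "fingers": 0.4
}}

```text
clock: 31.6
tool_pos: [0.5129, -0.0296, 0.2211]
eef_rot: [-0.059, 0.998, -0.0, 0.004]
contact_force: [-0.5, 0.8, -0.4]
opening: 0.398
finger_force: 0.0
```

```bash
python3 - <<'E'
from cells import *
s=r.get_state();print(s['tool_pos'],s['opening'],s['contact_force'])
p,d,c=snap('wrist','w11'); cells('w11',(106,100,406,260),.037)
P=[]
for a in range(100,420):
  for b in range(40,330):
    if 0<d[b,a]<1:
        X=dep(c,d,a,b)
        if .07<X[2]<.08 and abs(X[0]-.53)<.04 and abs(X[1]+.03)<.03: P.append(X)
P=np.array(P);print(len(P),P.mean(0))
p,d,c=snap('top','top1'); crop('top1',210,150,220,165,3.6,'top1b')
E
```

```text
[ 0.51294658 -0.02962776  0.2210647 ] 0.3979503262145287 [-0.51081414  0.79095115 -0.3766711 ]
[201 209  16  21 286] mid [ 0.5744 -0.0723] ends -0.0116 0.0116 w 0.016 ang 9.3
[293 209  17  20 291] mid [0.5627 0.0265] ends -0.0115 0.0112 w 0.0174 ang 9.8
342 [ 0.51596859 -0.02994528  0.07378359]
```

View pics/top1b.png

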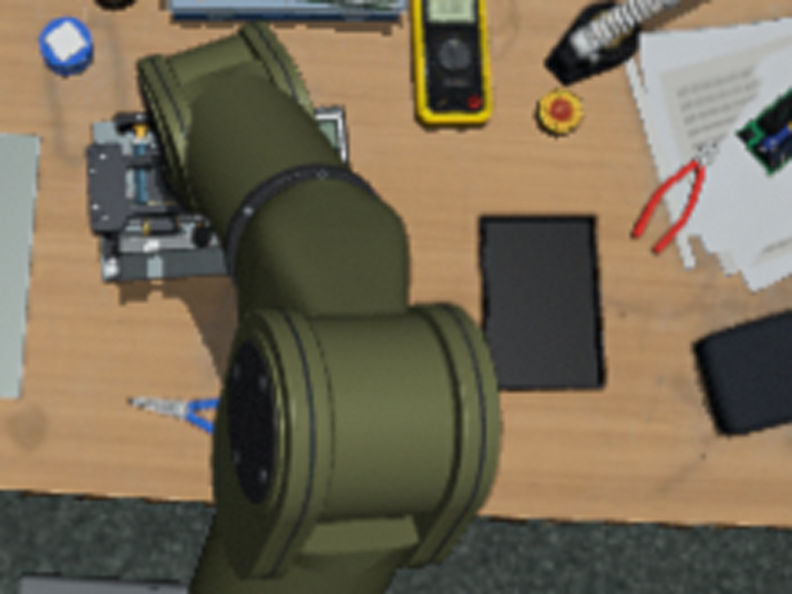

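```bash
python3 - <<'E'
from h import *
p,d,c=load('top1')
for u,v in[(480,215),(597,215),(603,388),(487,388)]: print(onz(c,210+u/3.6,150+v/3.6,.022))
for u,v in[(540,300),(510,250),(570,350)]: print(dep(c,d,210+u/3.6,150+v/3.6))
E
```

```text
[ 0.5573108  -0.30390614  0.022     ]
[ 0.56378891 -0.42036201  0.022     ]
[ 0.39505478 -0.42618378  0.022     ]
[ 0.3899163  -0.31324282  0.022     ]
[ 4.80344439e-01 -3.69103591e-01  3.90138556e-04]
[ 0.52753037 -0.33766938  0.00509314]
[ 0.43258698 -0.39910424  0.00131891]
```

Emit:
{"op": "step_arm", "data": {
  "increments": [
    [[1, -0.6, -1], [0, 0, 0]],
    [[2, -1, -1.5], [0, 0, 0]],
    [[2, -1, -2], [0, 0, 0]],
    [[2, -1, -2], [0, 0, 0]],
    [[0.9, -0.4, -2], [0, 0, 0]],
    [[0, 0, -2], [0, 0, 0]],
    [[0, 0, -1], [0, 0, 0]],
    [[0, 0, 0], [0, 0, 0]],
    [[0, 0, 0], [0, 0, 0]],
    [[0, 0, 0], [0, 0, 0]]
  ],
  "fingers": 0.34
}}

```text
clock: 32.7
tool_pos: [0.5902, -0.0699, 0.1021]
eef_rot: [-0.059, 0.998, -0.0, 0.001]
contact_force: [0.6, 0.1, 0.6]
opening: 0.343
finger_force: 0.0
```

```bash
python3 - <<'E'
from cells import *
s=r.get_state();print(s['tool_pos'],s['opening'])
snap('wrist','w12'); cells('w12',None,.037)
E
```

```text
[ 0.59021896 -0.06989686  0.10207666] 0.34312768585636255
[ 383  163   36   78 2092] mid [0.5763 0.0283] ends -0.0265 0.0283 w 0.0191 ang 7.5
[ 240  165   25   84 1968] mid [ 0.5913 -0.0706] ends -0.0285 0.0313 w 0.0163 ang 7.3
[472 341  24  18 202] mid [0.6863 0.119 ] ends -0.0126 0.0119 w 0.0086 ang 56.7
```

Emit:
{"op": "step_arm", "data": {
  "increments": [
    [[0.1, 0, -1.5], [0, 0, 0]],
    [[0, 0, -1.5], [0, 0, 0]],
    [[0, 0, -1.5], [0, 0, 0]],
    [[0, 0, -1.3], [0, 0, 0]],
    [[0, 0, -1], [0, 0, 0]],
    [[0, 0, -0.3], [0, 0, 0]],
    [[0, 0, 0], [0, 0, 0]],
    [[0, 0, 0], [0, 0, 0]],
    [[0, 0, 0], [0, 0, 0]],
    [[0, 0, 0], [0, 0, 0]]
  ]
}}

```text
clock: 33.75
tool_pos: [0.5912, -0.0701, 0.031]
eef_rot: [-0.059, 0.998, -0.0, 0.001]
contact_force: [0.4, 0.7, -0.5]
opening: 0.342
finger_force: 0.0
```

Emit:
{"op": "step_arm", "data": {
  "increments": [
    [[0, 0, 0], [0, 0, 0]],
    [[0, 0, 0], [0, 0, 0]],
    [[0, 0, 0], [0, 0, 0]],
    [[0, 0, 0], [0, 0, 0]],
    [[0, 0, 0], [0, 0, 0]],
    [[0, 0, 0], [0, 0, 0]],
    [[0, 0, 2], [0, 0, 0]],
    [[0, 0, 4], [0, 0, 0]],
    [[0, 0, 3], [0, 0, 0]],
    [[0, 0, 0], [0, 0, 0]]
  ],
  "fingers": 0.1,
  "grip_force": 30
}}

```text
clock: 34.75
tool_pos: [0.5933, -0.0684, 0.1241]
eef_rot: [-0.059, 0.998, 0.001, 0.004]
contact_force: [1.1, 0.4, -0.8]
opening: 0.199
finger_force: 30.0
```

Emit:
{"op": "step_arm", "data": {
  "increments": [
    [[-0.5, -2, 0.5], [0, 0, -0.4]],
    [[-1.1, -3.7, 0], [0, 0, -0.5]],
    [[-1.1, -3.7, 0], [0, 0, -0.5]],
    [[-1.1, -3.7, 0], [0, 0, -0.5]],
    [[-1.1, -3.7, 0], [0, 0, -0.5]],
    [[-1.1, -3.7, 0], [0, 0, -0.5]],
    [[-1.1, -3.7, 0], [0, 0, -0.5]],
    [[-1.1, -3.7, 0], [0, 0, -0.5]],
    [[-0.1, -1.7, 0], [0, 0, -0.2]],
    [[0, 0, 0], [0, 0, 0]]
  ]
}}

```text
clock: 35.75
tool_pos: [0.5068, -0.3681, 0.1243]
eef_rot: [-0.021, 1.0, 0.0, -0.0]
contact_force: [-0.4, -0.0, -0.7]
opening: 0.197
finger_force: 30.0
```

```bash
python3 - <<'E'
from cells import *
s=r.get_state();print(s['tool_pos'],s['eef_rot'],s['opening'])
snap('wrist','w13'); cells('w13',None,.135); crop('w13',0,0,512,384,1.5625,'w13b')
E
```

```text
[ 0.50677944 -0.3680835   0.12427816] [-2.11468771e-02  9.99776302e-01  1.47336586e-05 -3.93570256e-04] 0.1971664566539398
[ 236  193   40   87 3192] mid [ 0.4973 -0.3672] ends -0.0203 0.0212 w 0.0179 ang 2.7
```

View pics/w13b.png

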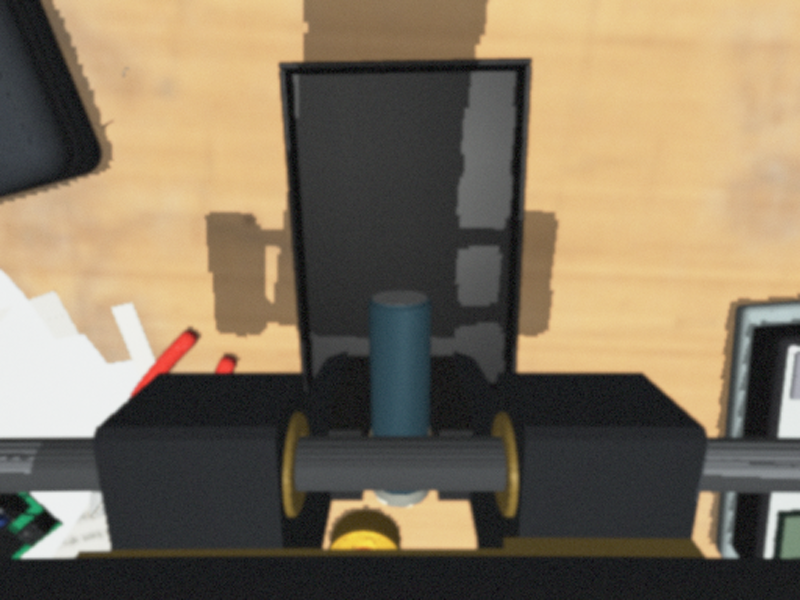

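The tray is under the gripper, with its front rim corners at (282,66) and (530,62). The cell is held level.

```bash
python3 - <<'E'
from h import *
p,d,c=load('w13')
for u,v in[(282,66),(530,62),(306,370),(518,370)]: print(onz(c,u/1.5625,v/1.5625,.022))
E
```

```text
[ 0.40091693 -0.42388667  0.022     ]
[ 0.39473116 -0.31264002  0.022     ]
[ 0.5481849  -0.41438901  0.022     ]
[ 0.54363216 -0.30259718  0.022     ]
```

Emit:
{"op": "step_arm", "data": {
  "increments": [
    [[0.4, 0.3, -1], [0, 0, 0]],
    [[0.3, 0.2, -2], [0, 0, 0]],
    [[0, 0, -2], [0, 0, 0]],
    [[0, 0, -2], [0, 0, 0]],
    [[0, 0, -2], [0, 0, 0]],
    [[0, 0, -1.5], [0, 0, 0]],
    [[0, 0, -0.7], [0, 0, 0]],
    [[0, 0, -0.3], [0, 0, 0]],
    [[0, 0, 0], [0, 0, 0]],
    [[0, 0, 0], [0, 0, 0]]
  ]
}}

```text
clock: 36.8
tool_pos: [0.5154, -0.3612, 0.0111]
eef_rot: [-0.023, 1.0, -0.0, 0.001]
contact_force: [-0.4, -0.2, -0.3]
opening: 0.195
finger_force: 30.0
```

Emit:
{"op": "step_arm", "data": {
  "increments": [
    [[0, 0, -0.2], [0, 0, 0]],
    [[0, 0, -0.1], [0, 0, 0]],
    [[0, 0, 0], [0, 0, 0]],
    [[0, 0, 0], [0, 0, 0]],
    [[0, 0, 0], [0, 0, 0]],
    [[0, 0, 0], [0, 0, 0]],
    [[0, 0, 0], [0, 0, 0]],
    [[0, 0, 0], [0, 0, 0]],
    [[0, 0, 0], [0, 0, 0]],
    [[0, 0, 0], [0, 0, 0]]
  ]
}}

```text
clock: 37.8
tool_pos: [0.5148, -0.361, 0.0074]
eef_rot: [-0.023, 1.0, 0.0, -0.0]
contact_force: [0.4, 0.3, -0.8]
opening: 0.199
finger_force: 30.0
```

Emit:
{"op": "step_arm", "data": {
  "increments": [
    [[0, 0, 0], [0, 0, 0]],
    [[0, 0, 0], [0, 0, 0]],
    [[0, 0, 0], [0, 0, 0]],
    [[0, 0, 0], [0, 0, 0]],
    [[0, 0, 0], [0, 0, 0]],
    [[0, 0, 0], [0, 0, 0]],
    [[0, 0, 2], [0, 0, 0]],
    [[0, 0, 4], [0, 0, 0]],
    [[0, 0, 4], [0, 0, 0]],
    [[0, 0, 2], [0, 0, 0]]
  ],
  "fingers": 0.34
}}

```text
clock: 38.8
tool_pos: [0.5162, -0.3616, 0.1308]
eef_rot: [-0.023, 1.0, -0.001, 0.002]
contact_force: [0.8, -0.3, -0.1]
opening: 0.34
finger_force: 0.0
```

```bash
python3 - <<'E'
from cells import *
s=r.get_state();print(s['tool_pos'],s['opening'])
snap('wrist','w14'); cells('w14',None,.0122)
E
```

```text
[ 0.51622853 -0.36158827  0.13076057] 0.33955285688167525
[ 247  149   21   69 1394] mid [ 0.5148 -0.3595] ends -0.0288 0.0301 w 0.0172 ang 2.7
```

Emit:
{"op": "step_arm", "data": {
  "increments": [
    [[0.4, 2.5, 0], [0, 0, 0.5]],
    [[0.7, 4.2, 0], [0, 0, 0.5]],
    [[0.7, 4.2, 0], [0, 0, 0.5]],
    [[0.7, 4.2, 0], [0, 0, 0.5]],
    [[0.7, 4.2, 0], [0, 0, 0.5]],
    [[0.7, 4.2, 0], [0, 0, 0.5]],
    [[0.7, 4.2, 0], [0, 0, 0.5]],
    [[0.7, 4.2, 0], [0, 0, 0.5]],
    [[0.7, 4.2, 0], [0, 0, 0.2]],
    [[0.3, 2.9, -1], [0, 0, 0]]
  ]
}}

```text
clock: 39.85
tool_pos: [0.579, 0.0333, 0.118]
eef_rot: [-0.062, 0.998, 0.001, 0.002]
contact_force: [0.6, 0.2, -0.2]
opening: 0.337
finger_force: 0.0
```

Emit:
{"op": "step_arm", "data": {
  "increments": [
    [[0, 0, -1], [0, 0, 0]],
    [[0, 0, -1], [0, 0, 0]],
    [[0, 0, 0], [0, 0, 0]],
    [[0, 0, 0], [0, 0, 0]],
    [[0, 0, 0], [0, 0, 0]],
    [[0, 0, 0], [0, 0, 0]],
    [[0, 0, 0], [0, 0, 0]],
    [[0, 0, 0], [0, 0, 0]],
    [[0, 0, 0], [0, 0, 0]],
    [[0, 0, 0], [0, 0, 0]]
  ]
}}

```text
clock: 40.85
tool_pos: [0.5778, 0.029, 0.0975]
eef_rot: [-0.06, 0.998, 0.0, 0.0]
contact_force: [0.0, 0.1, -0.8]
opening: 0.343
finger_force: 0.0
```

```bash
python3 - <<'E'
from cells import *
s=r.get_state();print(s['tool_pos'],s['opening'],s['eef_rot'])
snap('wrist','w15'); cells('w15',None,.037)
E
```

```text
[0.57779605 0.02904709 0.09748252] 0.3429651129765599 [-5.99442259e-02  9.98201724e-01  5.74739032e-05  6.58824176e-05]
[ 240  166   26   86 2064] mid [0.5786 0.0287] ends -0.0285 0.0315 w 0.0164 ang 7.2
[304 324  18  27 172] mid [0.6732 0.0832] ends -0.0115 0.0133 w 0.0081 ang -16.0
```

Emit:
{"op": "step_arm", "data": {
  "increments": [
    [[0.1, 0, -1.5], [0, 0, 0]],
    [[0.1, 0, -1.5], [0, 0, 0]],
    [[0, 0, -1.5], [0, 0, 0]],
    [[0, 0, -1.2], [0, 0, 0]],
    [[0, 0, -0.7], [0, 0, 0]],
    [[0, 0, -0.2], [0, 0, 0]],
    [[0, 0, 0], [0, 0, 0]],
    [[0, 0, 0], [0, 0, 0]],
    [[0, 0, 0], [0, 0, 0]],
    [[0, 0, 0], [0, 0, 0]]
  ]
}}

```text
clock: 41.9
tool_pos: [0.5796, 0.0263, 0.0304]
eef_rot: [-0.059, 0.998, -0.002, -0.001]
contact_force: [0.9, -4.8, -2.1]
opening: 0.335
finger_force: 2.4
```

Emit:
{"op": "step_arm", "data": {
  "increments": [
    [[0, 0, 0], [0, 0, 0]],
    [[0, 0, 0], [0, 0, 0]],
    [[0, 0, 0], [0, 0, 0]],
    [[0, 0, 0], [0, 0, 0]],
    [[0, 0, 0], [0, 0, 0]],
    [[0, 0, 0], [0, 0, 0]],
    [[0, 0, 2], [0, 0, 0]],
    [[0, 0, 4], [0, 0, 0]],
    [[0, 0, 4], [0, 0, 0]],
    [[0, 0, 0], [0, 0, 0]]
  ],
  "fingers": 0.1,
  "grip_force": 30
}}

```text
clock: 42.9
tool_pos: [0.583, 0.032, 0.1362]
eef_rot: [-0.061, 0.998, 0.002, 0.005]
contact_force: [0.4, 0.2, -0.4]
opening: 0.2
finger_force: 30.0
```

Emit:
{"op": "step_arm", "data": {
  "increments": [
    [[-1, -2.5, 0], [0, 0, -0.4]],
    [[-1.5, -4.1, 0], [0, 0, -0.5]],
    [[-1.5, -4.2, 0], [0, 0, -0.5]],
    [[-1.5, -4.2, 0], [0, 0, -0.5]],
    [[-1.5, -4.2, 0], [0, 0, -0.5]],
    [[-1.5, -4.2, 0], [0, 0, -0.5]],
    [[-1.5, -4.2, 0], [0, 0, -0.5]],
    [[-1.5, -4.2, 0], [0, 0, -0.5]],
    [[-1.4, -4.2, 0], [0, 0, -0.2]],
    [[-1.2, -3.8, 0], [0, 0, 0]]
  ]
}}

```text
clock: 43.9
tool_pos: [0.4383, -0.3696, 0.1307]
eef_rot: [-0.024, 1.0, 0.001, 0.0]
contact_force: [1.0, -0.2, -0.6]
opening: 0.197
finger_force: 30.0
```

Emit:
{"op": "step_arm", "data": {
  "increments": [
    [[0, 0, 0], [0, 0, 0]],
    [[0, 0, 0], [0, 0, 0]],
    [[0, 0, 0], [0, 0, 0]],
    [[0, 0, 0], [0, 0, 0]],
    [[0, 0, 0], [0, 0, 0]],
    [[0, 0, 0], [0, 0, 0]],
    [[0, 0, 0], [0, 0, 0]],
    [[0, 0, 0], [0, 0, 0]],
    [[0, 0, 0], [0, 0, 0]],
    [[0, 0, 0], [0, 0, 0]]
  ]
}}

```text
clock: 44.9
tool_pos: [0.4387, -0.3691, 0.1314]
eef_rot: [-0.024, 1.0, 0.0, -0.0]
contact_force: [0.4, -0.7, -0.8]
opening: 0.198
finger_force: 30.0
```

```bash
python3 - <<'E'
from cells import *
s=r.get_state();print(s['tool_pos'],s['eef_rot'],s['opening'])
snap('wrist','w16'); cells('w16',None,.145); crop('w16',0,0,512,384,1.5625,'w16b')
E
```

```text
[ 0.43871868 -0.36905968  0.13139758] [-2.40578411e-02  9.99710568e-01  2.94962113e-05 -4.11168178e-06] 0.19755329794111715
[ 236  191   40   89 3313] mid [ 0.4275 -0.3682] ends -0.0202 0.0213 w 0.0175 ang 2.9
```

View pics/w16b.png

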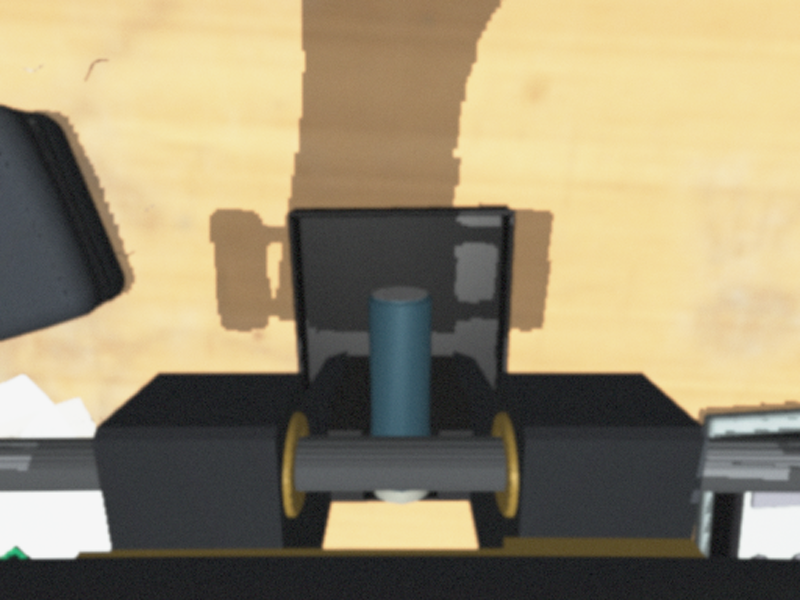

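```bash
python3 - <<'E'
from h import *
p,d,c=load('w16')
for u,v in[(292,212),(513,210)]: print(onz(c,u/1.5625,v/1.5625,.022))
p,d,c=snap('side','side2'); crop('side2',140,230,200,150,4,'side2b')
E
```

```text
[ 0.39887353 -0.42317727  0.022     ]
[ 0.39274585 -0.31317138  0.022     ]
```

View pics/side2b.png

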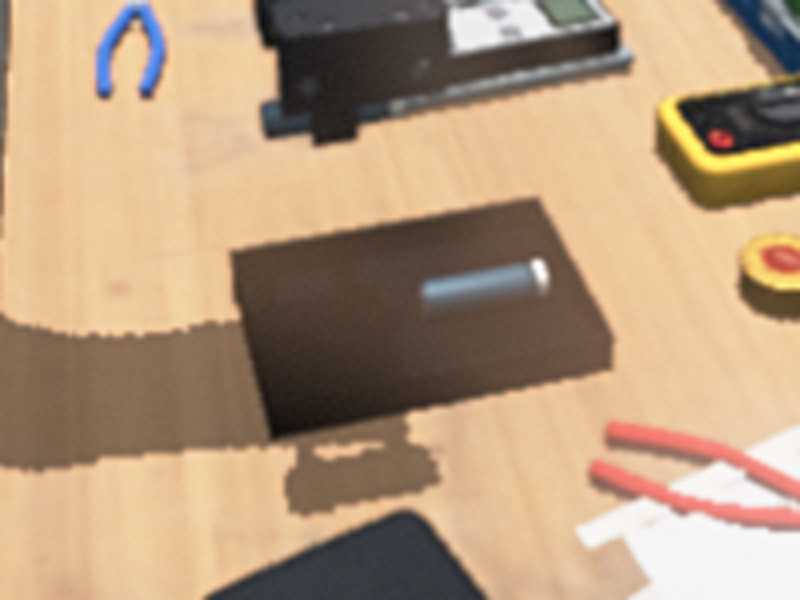

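The first cell lies in the tray, which has not moved, and the second fits in front of it. I'll lower it.

Emit:
{"op": "step_arm", "data": {
  "increments": [
    [[0.1, 0.2, -1.5], [0, 0, 0]],
    [[0, 0, -2.2], [0, 0, 0]],
    [[0, 0, -2.2], [0, 0, 0]],
    [[0, 0, -2.2], [0, 0, 0]],
    [[0, 0, -2], [0, 0, 0]],
    [[0, 0, -1.2], [0, 0, 0]],
    [[0, 0, -0.7], [0, 0, 0]],
    [[0, 0, -0.3], [0, 0, 0]],
    [[0, 0, 0], [0, 0, 0]],
    [[0, 0, 0], [0, 0, 0]]
  ]
}}

```text
clock: 46.0
tool_pos: [0.4402, -0.3673, 0.0091]
eef_rot: [-0.024, 1.0, -0.0, 0.001]
contact_force: [0.7, -0.3, -1.1]
opening: 0.194
finger_force: 30.0
```

Emit:
{"op": "step_arm", "data": {
  "increments": [
    [[0, 0, -0.1], [0, 0, 0]],
    [[0, 0, 0], [0, 0, 0]],
    [[0, 0, 0], [0, 0, 0]],
    [[0, 0, 0], [0, 0, 0]],
    [[0, 0, 0], [0, 0, 0]],
    [[0, 0, 0], [0, 0, 0]],
    [[0, 0, 0], [0, 0, 0]],
    [[0, 0, 0], [0, 0, 0]],
    [[0, 0, 0], [0, 0, 0]],
    [[0, 0, 0], [0, 0, 0]]
  ]
}}

```text
clock: 47.0
tool_pos: [0.4397, -0.367, 0.0074]
eef_rot: [-0.024, 1.0, 0.0, -0.0]
contact_force: [0.3, -0.7, 0.0]
opening: 0.197
finger_force: 30.0
```

Emit:
{"op": "step_arm", "data": {
  "increments": [
    [[0, 0, 0], [0, 0, 0]],
    [[0, 0, 0], [0, 0, 0]],
    [[0, 0, 0], [0, 0, 0]],
    [[0, 0, 0], [0, 0, 0]],
    [[0, 0, 0], [0, 0, 0]],
    [[0, 0, 0], [0, 0, 0]],
    [[0, 0, 2], [0, 0, 0]],
    [[0, 0, 4], [0, 0, 0]],
    [[0, 0, 4], [0, 0, 0]],
    [[0, 0, 4], [0, 0, 0]]
  ],
  "fingers": 0.34
}}

```text
clock: 48.0
tool_pos: [0.4394, -0.3668, 0.1488]
eef_rot: [-0.024, 1.0, 0.0, -0.0]
contact_force: [0.7, -0.7, -0.5]
opening: 0.338
finger_force: 0.0
```

Emit:
{"op": "step_arm", "data": {
  "increments": [
    [[0, 3, 3], [0, 0, 0]],
    [[0, 4, 2], [0, 0, 0]],
    [[0, 4, 0], [0, 0, 0]],
    [[0, 4, 0], [0, 0, 0]],
    [[0, 4, 0], [0, 0, 0]],
    [[0, 3, 0], [0, 0, 0]],
    [[0, 0, 0], [0, 0, 0]],
    [[0, 0, 0], [0, 0, 0]],
    [[0, 0, 0], [0, 0, 0]],
    [[0, 0, 0], [0, 0, 0]]
  ]
}}

```text
clock: 49.0
tool_pos: [0.4396, -0.1485, 0.1973]
eef_rot: [-0.023, 1.0, -0.0, -0.0]
contact_force: [-0.5, 0.9, -0.0]
opening: 0.338
finger_force: 0.0
```

```bash
python3 - <<'E'
from cells import *
p,d,c=snap('top','top2'); crop('top2',190,150,220,165,3.6,'top2b')
E
```

```text
(no output)
```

View pics/top2b.png

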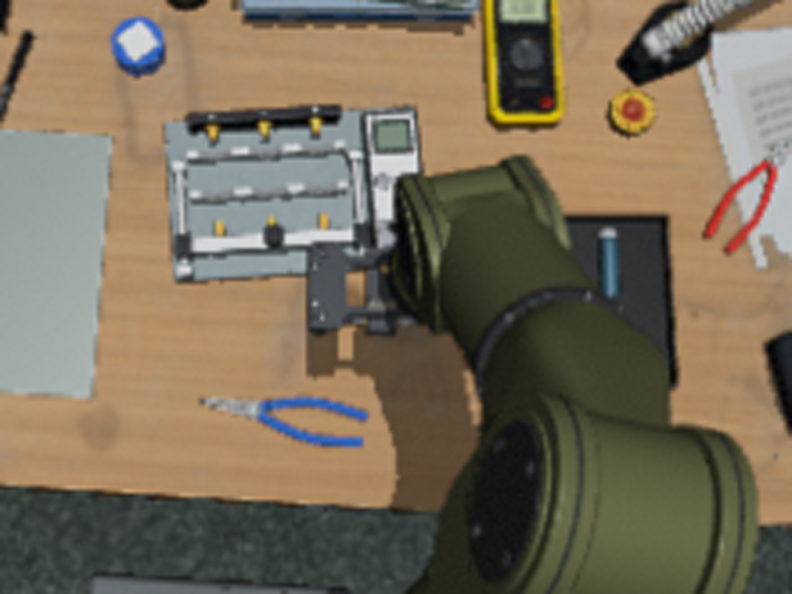

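The bar is back and the first cell lies in the tray; the arm hides the second. I've used one picture more than the 14 allowed, so I'll check the second cell numerically from the side camera.

```bash
python3 - <<'E'
from cells import *
p,d,c=snap('side','side3'); hsv=cv2.cvtColor(p,cv2.COLOR_RGB2HSV)
for z in(.0122,):
    m=((hsv[...,0]>90)&(hsv[...,0]<118)&(hsv[...,1]>50)&(hsv[...,2]>25)).astype(np.uint8)
    m[:, :195]=0; m[:275]=0;m[345:]=0;m[:,300:]=0
    n,l,st,ce=cv2.connectedComponentsWithStats(m)
    for i in range(1,n):
        if st[i,4]<30: continue
        v,u=np.nonzero(l==i);X=np.array([onz(c,a,b,z) for a,b in zip(u,v)]);D=np.array([dep(c,d,a,b) for a,b in zip(u,v)])
        print(st[i],X.min(0).round(3),X.max(0).round(3),'depth mean',np.median(D,0).round(3),D[:,2].max().round(3))
E
```

```text
[209 304  27   9 109] [ 0.412 -0.369  0.012] [ 0.465 -0.355  0.012] depth mean [ 0.435 -0.37   0.02 ] 0.557
```

```bash
python3 -c "
from plant import r
print(r.finish_job())"
```

```text
the job is handed in; nothing more can be done
None
```

I handed the job in: both cells present were tested (start key pressed at about 32 N), the bar is drawn fully back and the cells lie in the tray, though I viewed 15 pictures against the limit of 14, checked the second cell's final position only numerically, and got no verdict back.

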